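# Clamp a reagent bottle on the bench shaker

### The job

Stand the amber bottle with the black cap upright on the shaker's rubber mat, near the back bar, and let it go. Then squeeze the clamp bar's grip and keep it squeezed while you slide the bar up until its sprung cushion just bears on the bottle; let the lever go and push the bar on gently until its catch drops fully into the next notch, so that the bottle is held snugly between both bars without being crushed. Leave the other things on the bench where they are.

Things in the scene. Friction and masses are not known exactly. Their poses are not given: they have to be found in the camera images.
- bottle_mid (a point): Centre, half-way up, of the amber glass reagent bottle with a black cap: 91 mm tall, round body 42 mm in diameter up to 55 mm, then neck and cap 26 mm in diameter; 0.09 kg. z along its axis.
- shaker: Bench shaker fixed to the bench: white case, aluminium platform 206 mm (x) by 290 mm (y). Origin under its centre on the bench; x points away from its control panel, y along the rails towards the back bar, z up. The black rubber mat the bottle stands on is 55 mm above the origin and spans x = -59 to +63 mm. A wall cabinet hangs over the back of the bench, 0.46 m up.
- back_face (a point): Middle of the rubber face of the back bar (110 mm long along x, 34 mm high, its foot on the mat), which looks to the shaker's -y. The bar is screwed down and does not move; its place differs from day to day. Axes as the shaker's.
- grip (a point): Middle of the clamp bar's squeeze grip, 130 mm above the bench, over the notched rail; axes as the shaker's; moves with the bar. The fixed black palm post (30 mm wide in x) has its outer face 28 mm to -y, the red release lever (26 mm wide) its outer face 28 mm to +y; about 43 mm over both when squeezed. Both rise 18 mm above this point; the saddle's top is 37 mm below it. Squeeze along y.
- clamp_bar: The clamp bar: saddle with grip, cross beam, cushion. Origin 130 mm below and 2 mm to +y of the grip point, at the shaker's x = 0. Slides along y, 150 mm in all, from its parked end towards the back bar. Friction 7 N; about 8 N while the catch drags between notches, where it stays up until the bar is pushed on. Push on the palm post towards +y; a push on the lever lifts the catch.
- cushion_face (a point): Middle of the rubber face of the clamp bar's cushion (110 mm along x, 34 mm high), looking to the shaker's +y, at the bottle. Uncompressed it stands 42 mm to +y of the grip point. It is sprung: 0.55 N per mm over 20 mm, then hard.
- release_lever (a joint): Angle of the red release lever (rad): 0 released with the catch fully down in a notch, about 0.13 to 0.15 with the catch riding on the rail between notches, in between when it hangs on a notch's edge (push on), 0.22 squeezed home (catch clear above about 0.165). Spring: 2.5 N at the paddle to start, 5 N at the end.
- dropper: White dropper bottle with a blue pointed cap, 38 mm wide and 103 mm tall, a bystander. Origin under its centre.
- red_cap: Small amber bottle with a red cap, 34 mm wide and 76 mm tall, a bystander. Origin under its centre.
- cup_orange: Specimen cup with an orange lid, 62 mm wide and 70 mm tall, a bystander. Origin under its centre.
- cup_teal: Specimen cup with a teal lid, 62 mm wide and 70 mm tall, a bystander. Origin under its centre.
- timer: White bench timer 68 x 62 x 18 mm, a bystander. Origin under its centre.
- rail_mid (a point): Middle of the top of the notched steel rail, which runs along the shaker's y; axes as the shaker's. The catch can sit in one long parking slot (where the bar idles about 30 mm) and, further towards the back bar, in notches 14 mm apart, each 7 mm long for the 5 mm catch, 7 mm deep. Where the notches lie is not given: they are found by feel. Notched up to where any clamping takes place.

How it is judged:
By the outcome, as a careful person would: the job done as asked, in the order asked, and still so for the second after the job is handed in, with the robot touching nothing.
It also fails if it takes over 59 s, if anything falls off the work surface, if the arm or the gripper's body presses on something with over 40 N, if the wrist force passes 120 N, or if a joint passes its speed limit or range.

### The arm

A 7-joint arm with a two-finger parallel gripper is mounted at the origin on a cart in front of the work surface, level with it; the furniture and walls round the work are solid. World frame = base frame: x ahead of the robot, y to its left, z up, the work surface at z = 0. Lengths are in m, angles in rad, forces in N, time in s.
With the tool pointing down it reaches from about 0.425 to 0.8 m from the base axis. Payload 8.3 kg.
Tool frame: the origin (TCP) lies at the very end of the fingers, on their centre line; the grasp point (between the pads) lies 19 mm behind it; z points along the fingers, y is the direction in which the jaws open and shut (so a half turn about z gives the same grasp; the last joint's range is limited). The gripper opens to 85 mm and grips with 20 to 120 N. Pads are 22 mm wide; open, the fingers measure 114 mm over their backs; the gripper's body (76 mm by 85 mm) begins 54 mm behind the grasp point. The pads swing forward as they close: fully open they stand 13 mm farther back than shut.
Start: joints at [1.27, 0.383, 0.016, 1.37, -0.006, 1.388, -0.046], TCP at [0.147, -0.607, 0.231] pointing down, gripper open.
Joint ranges: [-2.95, 2.95], [-0.25, 2.06], [-1.52, 1.56], [0.18, 2.33], [-1.44, 4.58], [0.02, 2.06], [-3.01, 3.01]. Speed limits (rad/s): [2.39, 2.39, 3.01, 3.01, 3.14, 3.14, 3.14].

### API

Orientations are given as a rotation vector (axis times angle).
In Python, from plant import ctrl, vision, nets gives the robot as it stands.
- The arm moves only by the tool play_rows, never from a script. Its argument "series" is a list of rows, each a list of 3 entries, a list of its own where there are three numbers: the opening, from -1 (shut) to 1 (fully open), so that 0 is half open, then the shift along the tool's x, y, z in cm, then the turn, a rotation vector about the tool's x, y, z in rad. In form: [[fingers, [tx, ty, tz], [ax, ay, az]], ...]. A call has 1 to 20 rows; each row shifts and turns the pose as measured when the row begins, along the tool's axes as they then stand; what a row does not reach is not made up. A row lasts 1/12 s, in which the tool goes at most 41.7 mm and 7.16 degrees, less where a joint would pass 70% of its speed; a pose out of reach is approached as far as the arm can. A call is refused whole if a number of a shift passes 4.17 or a number of a turn 0.125, either way. A call with a gripper value outside its range is refused whole. The fingers move at their own pace and stop on an object; the grip force is fixed at half the most. Time passes only in rows, so rows that do not move let the fingers close. It gives the time, the measured TCP pose, the force and the opening at its end, in the units of the state.
- ctrl.observe(): the state, without advancing time (a new reading comes with each control period).
- vision.get_image(name): name is "scene" or "top" or "wrist"; returns a dict with "img" (480x640x3 uint8, red, green, blue), "mtx" (3x3 intrinsics, pixels), "R" (3x3) and "t" (3): a world point X has camera coordinates R X + t; the wrist camera has in their place "mount" (4x4, takes a point from camera to tool coordinates, whose origin is the TCP and whose axes are the flange's). Camera axes: x right, y down, z forward; pixel columns grow to the right and rows downward; lengths in m; the calibration is good to about 2 mm. A picture is of the moment at which its call begins: read the wrist's pose just before it. There is no depth.
- ctrl.job_done(): hands the job in, once; it reports no verdict.
Trained networks look in the newest picture that a camera, given by its name, has taken for a name from the list of things; names that differ only in an ending like _2 or _b are one class to them, and where a whole thing is asked for, a point or a joint stands for the part that bears it (a point fixed in the world has none). Each returns a list of dicts, best first, with "confidence" (0 to 1); they miss things now and then, are a little off and sometimes report something else, mostly with a low value. They report only what shows in the picture. A call takes as long as a camera call.
- nets.trace(camera, query): "mask" (480x640 bool, what is visible of it) and "pixel" ([row, column] in pixels, amid what is visible of it).
- nets.mark_of(camera, query): "pixel" ([row, column] in pixels: a listed point, or the origin of a listed thing).
The state is a dict: "time": time; "q": joint angles; "qvel": joint speeds; "joint_efforts": joint torques, N m; "position": TCP position; "tcp_rot": TCP orientation; "force": force on the tool from outside, world axes, zero at the start; "wrist_torque": the same for the moment, N m; "grip_width": opening from 0.0 (shut) to 1.0 (fully open).
Only numpy, scipy, OpenCV 4.12 (cv2) and the standard library are available. Lean on these libraries where they do the work, as an engineer would, in place of code of your own. Each camera call takes 0.05 s, during which the arm holds its last target.

## Working session

There is one attempt and no reset: what is moved stays moved. The work goes in short steps, Python scripts to look and compute and a tool call to move; the robot and the scene stay as the last step left them, time stands still between calls to the robot, and variables do not carry over. Pictures are saved under pics/ and viewed, and the job is handed in when it is done.

Besides the shell and the picture viewer there is one more tool, called after "Request:" as name([rows], argument=value, ...), one row to a line, values as JSON. play_rows: Moves the arm, as the interface text tells. Its arguments: {"type":"object","properties":{"series":{"type":"array"}},"required":["series"]}

```bash
mkdir -p pics; ls; python3 - <<'E'
from plant import ctrl, vision, nets
import cv2,numpy as np
s=ctrl.observe()
for k,v in s.items(): print(k,np.round(v,4))
for n in ["scene","top"]:
    d=vision.get_image(n); cv2.imwrite(f"pics/{n}0.png",d["img"][:,:,::-1])
    print(n,d["mtx"].tolist(),np.round(d["R"],4).tolist(),np.round(d["t"],4).tolist())
    for q in ["bottle_mid","shaker","back_face","grip","cushion_face","clamp_bar","rail_mid","dropper","red_cap","cup_orange","cup_teal","timer"]:
        r=nets.mark_of(n,q); print(q,[(np.round(x["pixel"],1).tolist(),round(x["confidence"],2)) for x in r[:2]])
E
```

```text
pics
time 0.0
q [ 1.2701  0.3842  0.0164  1.3712 -0.0063  1.3882 -0.0465]
qvel [-0.0011 -0.0013  0.0011 -0.0003 -0.0009  0.002   0.0002]
joint_efforts [ 7.00000e-04 -6.27604e+01  8.44800e-01 -3.71826e+01  1.65000e-02
  1.44000e-02 -0.00000e+00]
position [ 0.1472 -0.6069  0.2303]
tcp_rot [-3.1175e+00 -3.7250e-01  4.0000e-04]
force [-0.1558 -0.515  -1.065 ]
wrist_torque [ 0.0183  0.0213 -0.0387]
grip_width 1.0007
scene [[438.05887269766197, 0.0, 319.59868089636666], [0.0, 438.05887269766197, 236.38307066440112], [0.0, 0.0, 1.0]] [[-0.1829, -0.9831, -0.0105], [-0.8714, 0.1671, -0.4612], [0.4552, -0.0752, -0.8872]] [0.1298, 0.4942, 0.833]
bottle_mid [([236.6, 491.4], 0.58)]
shaker [([259.6, 259.8], 0.55)]
back_face [([256.4, 215.3], 0.93), ([236.9, 158.1], 0.38)]
grip [([255.7, 293.8], 0.92), ([258.9, 261.2], 0.26)]
cushion_face [([242.1, 266.9], 0.85)]
clamp_bar [([253.2, 289.3], 0.92), ([234.6, 491.7], 0.26)]
rail_mid [([277.3, 265.5], 0.86)]
dropper [([257.5, 454.1], 0.78)]
red_cap [([263.7, 413.2], 0.51)]
cup_orange [([275.2, 164.5], 0.88)]
cup_teal [([237.3, 157.3], 0.82)]
timer [([310.8, 173.7], 0.88), ([262.2, 415.4], 0.34)]
top [[543.685109891307, 0.0, 323.21198064026817], [0.0, 543.685109891307, 231.9440970944814], [0.0, 0.0, 1.0]] [[-0.0046, -0.9999, 0.0156], [-0.9899, 0.0024, -0.1417], [0.1416, -0.0161, -0.9898]] [0.0007, 0.5389, 1.5931]
bottle_mid [([255.4, 449.1], 0.46)]
shaker [([233.9, 265.9], 0.56)]
back_face [([237.9, 231.4], 0.93), ([231.1, 189.9], 0.58)]
grip [([253.9, 290.9], 0.92)]
cushion_face [([227.7, 271.0], 0.62)]
clamp_bar [([231.1, 287.3], 0.76), ([229.6, 269.0], 0.61)]
rail_mid []
dropper [([263.8, 417.6], 0.46)]
red_cap [([259.8, 380.3], 0.7)]
cup_orange [([231.5, 191.3], 0.88)]
cup_teal [([200.0, 187.0], 0.68)]
timer [([265.8, 194.0], 0.66), ([262.9, 415.9], 0.28)]
```

View pics/scene0.png

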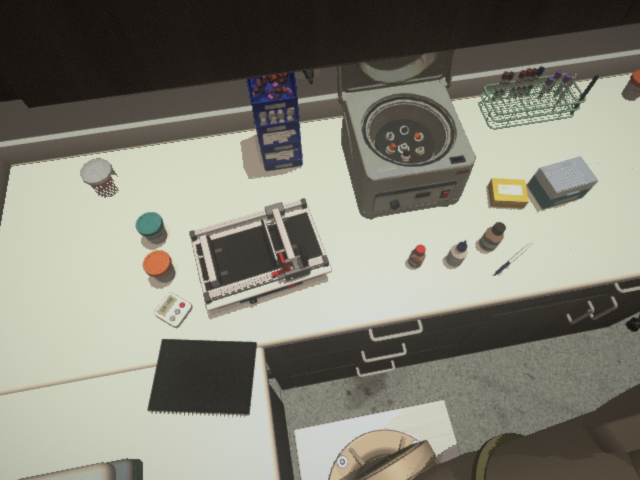

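View pics/top0.png

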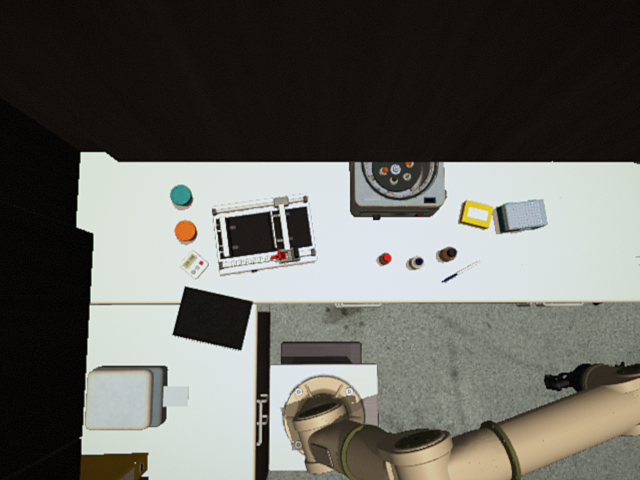

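The scene and top views agree. The black-capped bottle stands right of the shaker, at scene (236,491) and top (255,449). The back bar is at the shaker's left end and the clamp bar is parked on its right, with the red lever at scene (265,285). Next I'll triangulate.

```bash
cat > h.py <<'E'
import numpy as np,cv2
from plant import ctrl,vision,nets
from scipy.spatial.transform import Rotation as Ro
def P(d): return d["mtx"]@np.c_[d["R"],d["t"]]
def tri(ds,pxs):
    A=[]
    for d,p in zip(ds,pxs):
        M=P(d); A+= [p[1]*M[2]-M[0], p[0]*M[2]-M[1]]
    A=np.array(A); X=np.linalg.svd(A)[2][-1]; X=X[:3]/X[3]
    e=[]
    for d,p in zip(ds,pxs):
        y=P(d)@np.r_[X,1]; e.append(np.hypot(y[1]/y[2]-p[0],y[0]/y[2]-p[1]))
    return X,np.round(e,1)
def atz(d,p,z):
    r=d["R"].T@(np.linalg.inv(d["mtx"])@[p[1],p[0],1]); c=-d["R"].T@d["t"]
    return c+r*(z-c[2])/r[2]
def proj(d,X):
    y=P(d)@np.r_[X,1]; return np.array([y[1]/y[2],y[0]/y[2]])
def wrist():
    s=ctrl.observe(); d=vision.get_image("wrist")
    T=np.eye(4); T[:3,:3]=Ro.from_rotvec(s["tcp_rot"]).as_matrix(); T[:3,3]=s["position"]
    C=T@d["mount"]; d["R"]=C[:3,:3].T; d["t"]=-C[:3,:3].T@C[:3,3]; return s,d
E
python3 - <<'E'
from h import *
ds=[vision.get_image(n) for n in ["scene","top"]]
for q in ["bottle_mid","shaker","back_face","grip","cushion_face","clamp_bar","rail_mid","dropper","red_cap","cup_orange","cup_teal","timer"]:
    r=[nets.mark_of(n,q) for n in ["scene","top"]]
    if all(r):
        print(q,*[np.round(x,4) for x in tri(ds,[x[0]["pixel"] for x in r])])
    z={"bottle_mid":.0455,"shaker":0,"back_face":.072,"grip":.13,"cushion_face":.072}.get(q)
    if z is not None: print("  z",[np.round(atz(d,x[0]["pixel"],z),4) for d,x in zip(ds,r) if x])
for n,d in zip(["scene","top"],ds):
    x0,y0,w,h=(170,180,180,140) if n=="scene" else (195,180,140,110)
    im=cv2.resize(d["img"][y0:y0+h,x0:x0+w],None,fx=4.4,fy=4.2,interpolation=cv2.INTER_CUBIC)
    cv2.imwrite(f"pics/{n}z.png",im[:,:,::-1])
E
```

```text
z [array([ 0.4731, -0.3677,  0.0455])]
shaker [ 0.5456  0.1779 -0.0058] [0.4 0.2]
  z [array([0.5429, 0.1784, 0.    ]), array([0.5447, 0.1767, 0.    ])]
back_face [0.5179 0.2687 0.0721] [3.4 1.7]
  z [array([0.5177, 0.2762, 0.072 ]), array([0.5183, 0.2637, 0.072 ])]
grip [0.4587 0.0981 0.1489] [1.1 0.5]
  z [array([0.4679, 0.1001, 0.13  ]), array([0.4603, 0.0976, 0.13  ])]
cushion_face [0.5407 0.1491 0.0792] [2.7 1.4]
  z [array([0.5451, 0.1557, 0.072 ]), array([0.5414, 0.1455, 0.072 ])]
clamp_bar [0.5449 0.1098 0.0164] [2.5 1.3]
rail_mid [0.4752 0.1671 0.0397] [0.2 0.1]
dropper [ 0.4469 -0.2763  0.0104] [1.9 1. ]
red_cap [ 0.4561 -0.1827  0.0148] [1.9 1. ]
cup_orange [ 0.5454  0.4137 -0.0113] [0.6 0.3]
cup_teal [ 0.6511  0.4152 -0.0071] [3.9 2.1]
```

View pics/scenez.png

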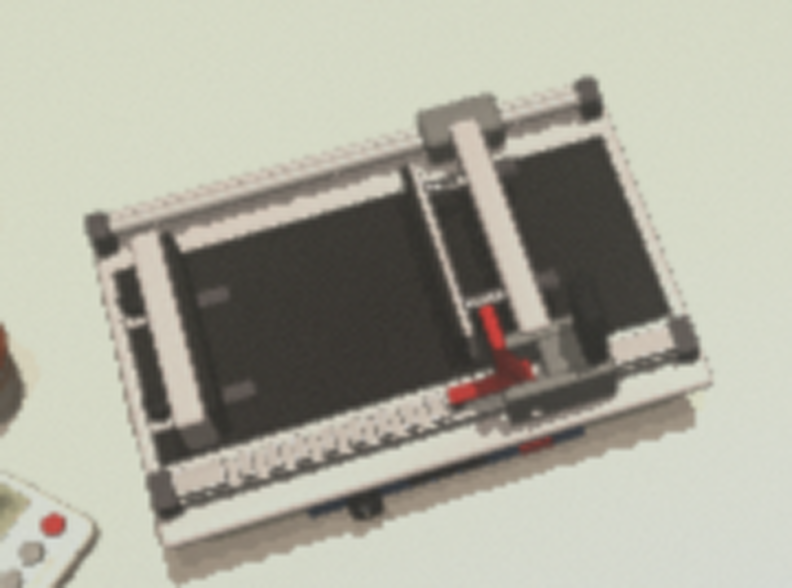

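View pics/topz.png

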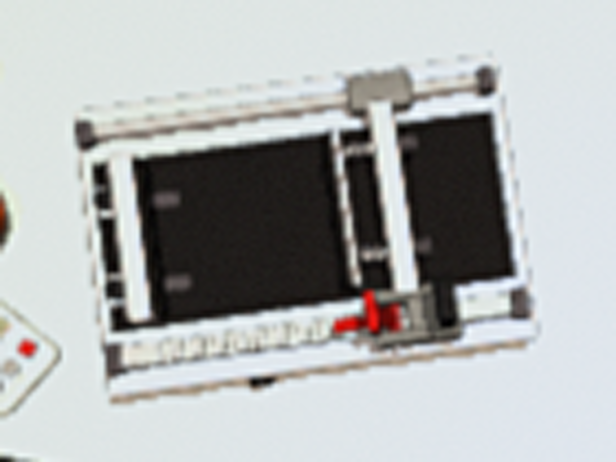

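```bash
cat >> h.py <<'E'
def plan(pose_rows_start, segs):
    pass
def rows(dp_world, dyaw=0, R=None, n=None):
    """print n equal-ish rows for a translation (world, m) with tool pointing down at fixed R"""
    t=R.T@np.asarray(dp_world)*100
    n=n or int(np.ceil(np.abs(t).max()/4)); print(n,"rows of",np.round(t/n,2).tolist())
E
python3 - <<'E'
from h import *
ds=[vision.get_image(n) for n in ["scene","top"]]
for q in ["bottle_mid"]:
    for n,d in zip(["scene","top"],ds):
        for f in (nets.mark_of,nets.trace):
            r=f(n,q); print(n,f.__name__,[(np.round(x["pixel"],1),round(x["confidence"],2),np.round(atz(d,x["pixel"],.0455),4)) for x in r])
print("top bottle at 255.4,449.1",atz(ds[1],[255.4,449.1],.0455), atz(ds[1],[248.5,448],.091))
print("cab", atz(ds[1],[160,300],.46), atz(ds[0],[72,300],.46))
print("centrifuge front top", atz(ds[1],[215,400],.0),atz(ds[0],[215,400],.05))
s=ctrl.observe();R=Ro.from_rotvec(s["tcp_rot"]).as_matrix();print(np.round(R,3))
x0,y0,w,h=380,200,140,90
im=cv2.resize(ds[0]["img"][y0:y0+h,x0:x0+w],None,fx=5,fy=5,interpolation=cv2.INTER_CUBIC)
cv2.imwrite("pics/bz.png",im[:,:,::-1])
E
```

```text
scene call [(array([276.2, 162.7]), 0.42, array([0.5155, 0.399 , 0.0455]))]
scene call [(array([237. , 492.5]), 0.57, array([ 0.4702, -0.3713,  0.0455]))]
top call [(array([254.1, 449.3]), 0.52, array([ 0.4703, -0.3767,  0.0455])), (array([234.5, 187.7]), 0.29, array([0.5312, 0.402 , 0.0455]))]
top call [(array([256. , 447.9]), 0.61, array([ 0.4646, -0.3723,  0.0455]))]
top bottle at 255.4,449.1 [ 0.46640906 -0.37597278  0.0455    ] [ 0.48202562 -0.36217709  0.091     ]
cab [0.64287805 0.05729025 0.46      ] [0.63823644 0.04074421 0.46      ]
centrifuge front top [ 0.59679658 -0.23960756  0.        ] [ 0.56707417 -0.17188472  0.05      ]
[[ 0.972  0.236  0.   ]
 [ 0.236 -0.972  0.   ]
 [ 0.    -0.    -1.   ]]
```

View pics/bz.png

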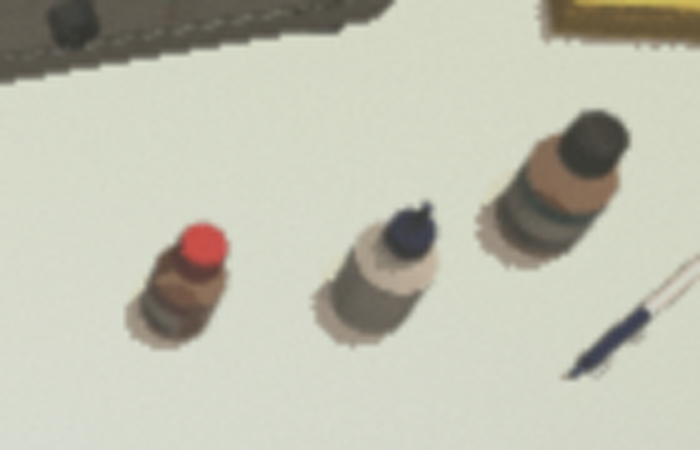

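Request:
play_rows([
  [1, [3, -1.25, 0], [0, 0, 0]],
  [1, [3, -1.25, 0], [0, 0, 0]],
  [1, [3, -1.25, 0], [0, 0, 0]],
  [1, [3, -1.25, 0], [0, 0, 0]],
  [1, [3, -1.25, 0], [0, 0, 0]],
  [1, [3, -1.25, 0], [0, 0, 0]],
  [1, [3, -1.25, 0], [0, 0, 0]],
  [1, [3, -1.25, 0], [0, 0, 0]],
  [1, [3, -1.25, 0], [0, 0, 0]],
  [1, [3, -1.25, 0], [0, 0, 0]],
  [1, [3, -1.25, 0], [0, 0, 0]],
  [1, [3, -1.25, 0], [0, 0, 0]],
  [1, [0, 0, 0], [0, 0, -0.12]],
  [1, [0, 0, 0], [0, 0, -0.12]],
  [1, [0, 0, 0], [0, 0, -0.12]],
  [1, [0, 0, 0], [0, 0, -0.12]],
  [1, [0, 0, 0], [0, 0, -0.12]],
  [1, [0, 0, 0], [0, 0, -0.06]],
  [1, [0, 0, 0], [0, 0, 0]],
])

```text
time: 4.48
position: [0.4768, -0.3644, 0.2299]
tcp_rot: [2.818, 1.387, 0.0]
force: [1.0, 0.0, 0.2]
grip_width: 0.998
```

```bash
cat > look.py <<'E'
import sys
from h import *
def look(name,qs,zs):
    s,d=wrist(); R=Ro.from_rotvec(s["tcp_rot"]).as_matrix()
    print("t",s["time"],"pos",np.round(s["position"],4),"yaw",round(np.arctan2(R[1,0],R[0,0]),3),"tilt",np.round(R[:2,2],3),"q",np.round(s["q"],2),"F",np.round(s["force"],1),"gw",round(s["grip_width"],3))
    cv2.imwrite(f"pics/{name}.png",d["img"][:,:,::-1])
    for q,z in zip(qs,zs):
        for f,nm in ((nets.mark_of,"mark"),(nets.trace,"trace")):
            r=f("wrist",q); print(q,nm,[(np.round(x["pixel"],1).tolist(),round(x["confidence"],2),np.round(atz(d,x["pixel"],z),4).tolist()) for x in r[:2]])
    return s,d
E
python3 - <<'E'
from look import *
s,d=look("w1",["bottle_mid"],[.0455]); print(d["mtx"],np.round(d["mount"],3))
E
```

```text
t 4.4833 pos [ 0.4768 -0.3644  0.2299] yaw 0.915 tilt [ 0.    -0.001] q [ 0.82  0.35 -0.29  1.43  0.1   1.37 -0.13] F [1.  0.  0.2] gw 0.998
bottle_mid mark [([226.7, 328.4], 0.66, [0.474, -0.3755, 0.0455])]
bottle_mid trace [([220.4, 327.3], 0.9, [0.4764, -0.3709, 0.0455])]
[[427.47585495   0.         322.36939967]
 [  0.         427.47585495 243.76111038]
 [  0.           0.           1.        ]] [[ 0.    -0.961 -0.277  0.07 ]
 [ 1.     0.    -0.    -0.   ]
 [ 0.    -0.277  0.961 -0.143]
 [ 0.     0.     0.     1.   ]]
```

View pics/w1.png

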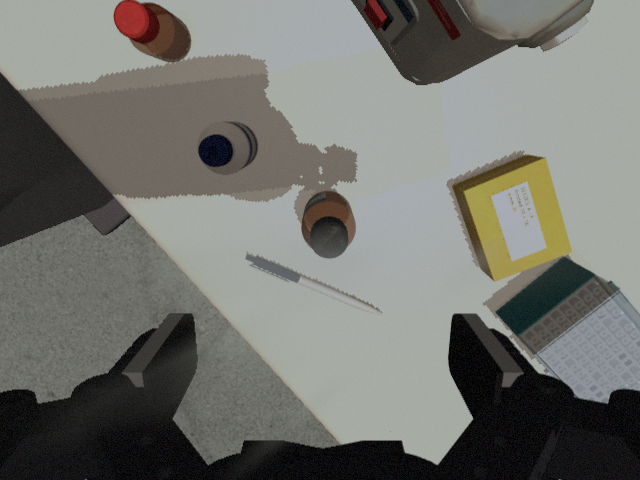

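The bottle stands upright at wrist (220,328), with its cap top at (238,330). The fingers are clear of the dropper.

```bash
python3 - <<'E'
from h import *
s,d=wrist(); R=Ro.from_rotvec(s["tcp_rot"]).as_matrix()
for p,z in (([238,330],.089),([220,328],.045),([205,328],.01)): print(atz(d,p,z))
rad=d["img"]
r=nets.trace("wrist","bottle_mid")[0]["mask"]; ys,xs=np.where(r); print(xs.min(),xs.max(),ys.min(),ys.max())
for X in [(0.474,-.373)]:
  for z in (.091,.0): print(proj(d,[*X,z]))
  rows(np.array([*X,.052])-s["position"],R=R,n=6)
E
```

```text
[ 0.47581884 -0.37381666  0.089     ]
[ 0.47676557 -0.37129165  0.045     ]
[ 0.48029741 -0.36747905  0.01      ]
302 355 190 258
[239.44366135 327.21502766]
[211.98643757 326.04652285]
6 rows of [-0.14, 0.05, 2.97]
```

Request:
play_rows([
  [1, [-0.2, 0.11, 3], [0, 0, 0]],
  [1, [-0.2, 0.11, 3], [0, 0, 0]],
  [1, [-0.2, 0.11, 3], [0, 0, 0]],
  [1, [-0.2, 0.11, 3], [0, 0, 0]],
  [1, [0, 0, 3], [0, 0, 0]],
  [1, [0, 0, 2.2], [0, 0, 0]],
  [1, [0, 0, 0.5], [0, 0, 0]],
  [1, [0, 0, 0], [0, 0, 0]],
])

```text
time: 5.4
position: [0.4775, -0.3765, 0.0499]
tcp_rot: [2.822, 1.359, 0.005]
force: [-0.3, 0.8, 1.3]
grip_width: 0.994
```

```bash
python3 - <<'E'
from look import *
look("w2",["bottle_mid"],[.0455])
E
```

```text
t 5.4 pos [ 0.4775 -0.3765  0.0499] yaw 0.898 tilt [ 0.007 -0.007] q [ 0.82  0.5  -0.27  1.63  0.15  1.01 -0.17] F [-0.3  0.8  1.3] gw 0.994
bottle_mid mark [([313.2, 312.8], 0.91, [0.4748, -0.3737, 0.0455])]
bottle_mid trace [([327.6, 312.7], 0.87, [0.4711, -0.3784, 0.0455])]
```

View pics/w2.png

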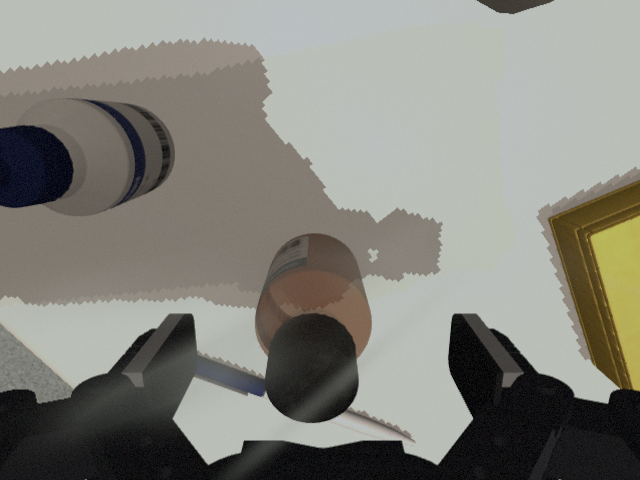

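The cap sits between the jaws, about 3 mm towards the left finger (col 312 against a centre of 322). I'll nudge over and close.

Request:
play_rows([
  [1, [0, -0.33, -0.1], [0.01, 0, 0]],
  [1, [0, 0, 0], [0, 0, 0]],
  [-1, [0, 0, 0], [0, 0, 0]],
  [-1, [0, 0, 0], [0, 0, 0]],
  [-1, [0, 0, 0], [0, 0, 0]],
  [-1, [0, 0, 0], [0, 0, 0]],
  [-1, [0, 0, 0], [0, 0, 0]],
  [-1, [0, 0, 0], [0, 0, 0]],
  [-1, [0, 0, 0], [0, 0, 0]],
  [-1, [0, 0, 0], [0, 0, 0]],
  [-1, [0, 0, 0], [0, 0, 0]],
  [-1, [0, 0, 0], [0, 0, 0]],
])

```text
time: 6.55
position: [0.4801, -0.3778, 0.0622]
tcp_rot: [2.817, 1.357, 0.009]
force: [0.6, 0.4, 1.3]
grip_width: 0.283
```

```bash
python3 - <<'E'
from look import *
look("w3",["bottle_mid"],[.0455])
E
```

```text
t 6.55 pos [ 0.4801 -0.3778  0.0622] yaw 0.898 tilt [ 0.011 -0.011] q [ 0.82  0.49 -0.27  1.62  0.15  1.03 -0.17] F [0.6 0.4 1.3] gw 0.283
bottle_mid mark [([303.7, 321.7], 0.64, [0.4792, -0.3786, 0.0455])]
bottle_mid trace [([307.8, 320.8], 0.56, [0.4777, -0.3797, 0.0455])]
```

View pics/w3.png

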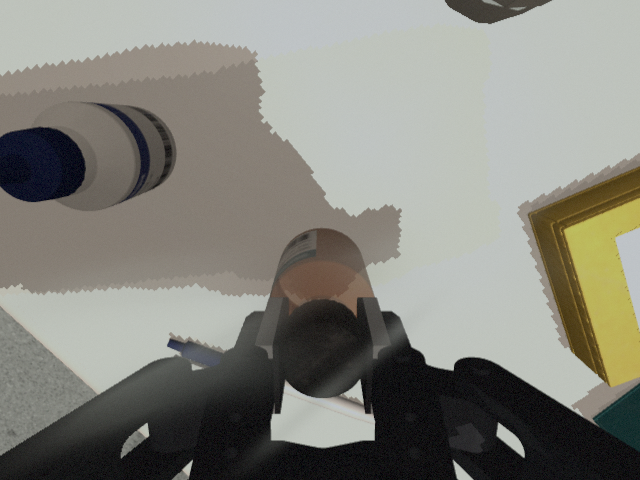

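Request:
play_rows([
  [-1, [0, 0, 0], [0, 0, 0]],
  [-1, [0, 0, 0], [0, 0, 0]],
  [-1, [0, 0, 0], [0, 0, 0]],
])

```text
time: 6.95
position: [0.4802, -0.3778, 0.0622]
tcp_rot: [2.817, 1.357, 0.009]
force: [-0.6, 0.5, 1.4]
grip_width: 0.289
```

Request:
play_rows([
  [-1, [0, 0, -1], [0, 0, 0]],
  [-1, [0, 0, -1], [0, 0, 0]],
  [-1, [0, 0, -1], [0, 0, 0]],
])

```text
time: 7.2
position: [0.4781, -0.3763, 0.0912]
tcp_rot: [2.822, 1.36, 0.005]
force: [0.4, 0.3, -0.4]
grip_width: 0.284
```

```bash
python3 - <<'E'
from look import *
s,d=look("w4",["bottle_mid"],[.0455])
d=vision.get_image("scene"); x0,y0,w,h=380,180,160,110
cv2.imwrite("pics/s4.png",cv2.resize(d["img"][y0:y0+h,x0:x0+w],None,fx=5,fy=5)[:,:,::-1])
E
```

```text
t 7.2 pos [ 0.4781 -0.3763  0.0912] yaw 0.898 tilt [ 0.007 -0.007] q [ 0.82  0.46 -0.27  1.6   0.14  1.09 -0.16] F [ 0.4  0.3 -0.4] gw 0.284
bottle_mid mark [([301.3, 318.9], 0.83, [0.4689, -0.3855, 0.0455])]
bottle_mid trace [([305.7, 320.3], 0.61, [0.468, -0.3877, 0.0455])]
```

View pics/w4.png

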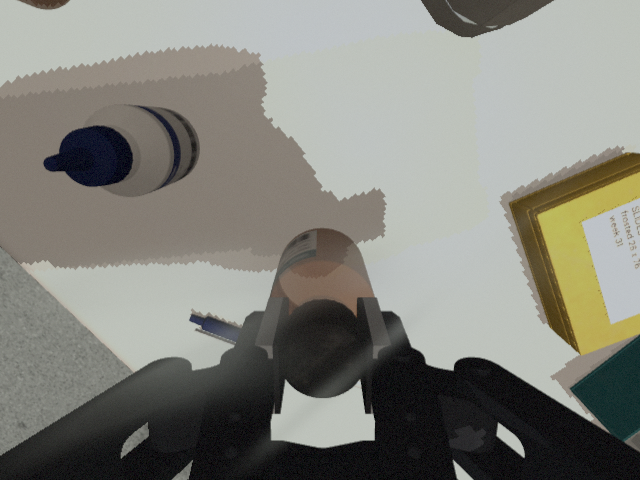

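View pics/s4.png

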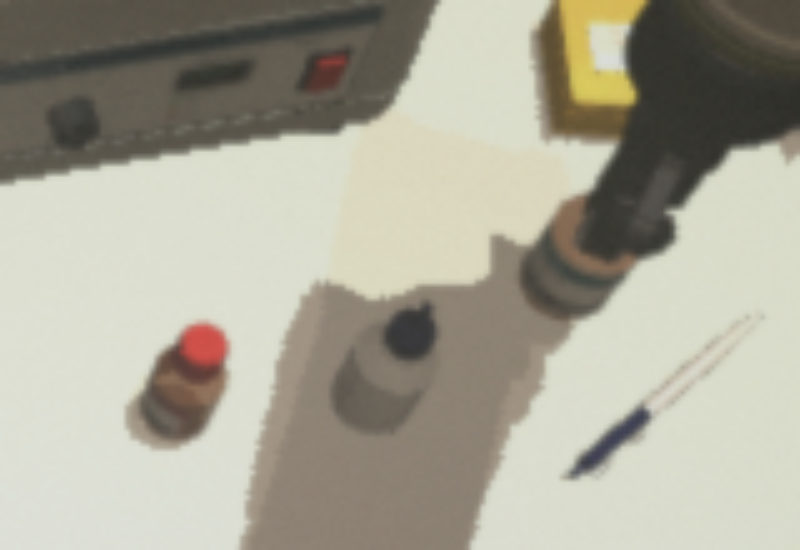

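```bash
python3 - <<'E'
from h import *
from scipy.optimize import least_squares
s,d=wrist(); M=d["mount"]; K=d["mtx"]
Ci=np.linalg.inv(M)
th=np.linspace(0,2*np.pi,181)
def pj(P): 
    c=(Ci@np.c_[P,np.ones(len(P))].T)[:3]; u=K@c; return (u[:2]/u[2]).T
def feats(p):
    a,h,t=p  # axis x at bottom, bottle bottom tool z, tilt about tool y
    def circ(r,z): 
        x=a+r*np.cos(th)+t*z; return pj(np.c_[x,r*np.sin(th),np.full_like(th,h)-z])
    top=circ(.013,.091); bot=circ(.021,0)
    return np.array([top[:,1].max(), bot[:,1].min(), np.ptp(top[:,0]),bot[:,1].max()])
for h in (0.035,.045,.05,.055,.0622,.07):
    r=least_squares(lambda q: feats([q[0],h,0])[:2]-[398,228],[0.0]); print(h,np.round(r.x,4),np.round(feats([r.x[0],h,0]),1))
r=least_squares(lambda q: feats([q[0],q[1],0])[:2]-[398,228],[0.0,.05]);print("fit no tilt",r.x,r.fun)
for t in (-.03,.03):
    r=least_squares(lambda q: feats([q[0],q[1],t])[:2]-[398,228],[0.0,.05]);print("fit tilt",t,r.x,r.fun)
im=cv2.imread("pics/w4.png"); cv2.imwrite("pics/w4z.png",cv2.resize(im[210:420,220:420],None,fx=2.8,fy=2.8))
E
```

```text
0.035 [0.0156] [414.5 202.9 113.1 295.4]
0.045 [0.0096] [408.9 212.  101.5 298.9]
0.05 [0.0067] [406.2 216.1  96.5 300.4]
0.055 [0.0038] [403.7 219.8  92.  301.7]
0.0622 [-0.0003] [400.3 224.7  86.3 303.4]
0.07 [-0.0047] [396.9 229.5  80.8 304.9]
fit no tilt [-0.00332274  0.06747092] [-7.95807864e-13 -2.55795385e-13]
fit tilt -0.03 [-0.00475171  0.07320856] [ 0.00000000e+00 -2.84217094e-14]
fit tilt 0.03 [-0.00189378  0.06173328] [-1.13686838e-13  0.00000000e+00]
```

View pics/w4z.png

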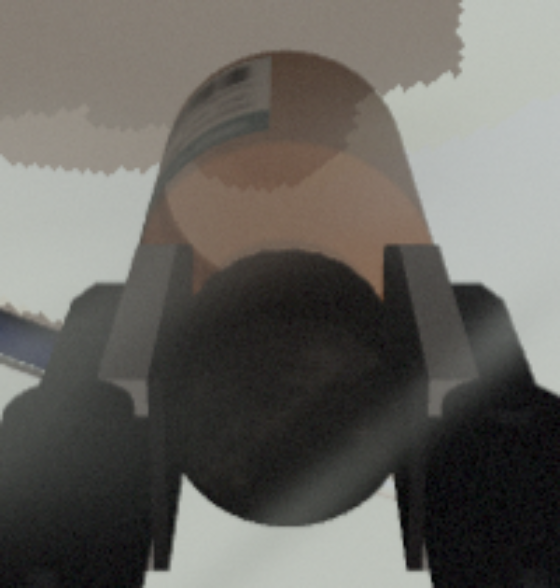

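The bottle is held by its cap and vertical in the grip, with its base about 62 mm beyond the TCP. Next: lift and carry.

Request:
play_rows([
  [-1, [0, 0, -3.2], [0, 0, 0]],
  [-1, [0, 0, -3.2], [0, 0, 0]],
  [-1, [0, 0, -3.2], [0, 0, 0]],
  [-1, [0, 0, -3.2], [0, 0, 0]],
  [-1, [0, 0, -3.2], [0, 0, 0]],
  [-1, [2.7, -2.4, 0], [0, 0, 0]],
  [-1, [2.7, -2.4, 0], [0, 0, 0]],
  [-1, [2.7, -2.4, 0], [0, 0, 0]],
  [-1, [2.7, -2.4, 0], [0, 0, 0]],
  [-1, [2.7, -2.4, 0], [0, 0, 0]],
  [-1, [2.7, -2.4, 0], [0, 0, 0]],
  [-1, [2.7, -2.4, 0], [0, 0, 0]],
  [-1, [2.7, -2.4, 0], [0, 0, 0]],
  [-1, [2.7, -2.4, 0], [0, 0, 0]],
  [-1, [0, 0, 0], [0, 0, -0.12]],
  [-1, [0, 0, 0], [0, 0, -0.12]],
  [-1, [0, 0, 0], [0, 0, -0.12]],
  [-1, [0, 0, 0], [0, 0, -0.12]],
  [-1, [0, 0, 0], [0, 0, -0.12]],
  [-1, [0, 0, 0], [0, 0, -0.12]],
])

```text
time: 9.12
position: [0.4526, -0.0329, 0.2466]
tcp_rot: [-2.154, -2.285, 0.01]
force: [-0.1, 0.8, -0.9]
grip_width: 0.282
```

```bash
python3 - <<'E'
from look import *
look("w5",["back_face","grip","shaker"],[.072,.13,0])
E
```

```text
t 9.1167 pos [ 0.4526 -0.0329  0.2466] yaw 1.63 tilt [-0.006 -0.004] q [ 0.54  0.03 -0.54  1.76  0.02  1.36  0.05] F [-0.1  0.8 -0.9] gw 0.282
back_face mark []
back_face trace []
grip mark [([0.0, 368.3], 0.7, [0.4684, 0.1007, 0.13]), ([423.9, 310.4], 0.66, [0.4511, -0.1733, 0.13])]
grip trace [([14.3, 427.8], 0.94, [0.5014, 0.0956, 0.13]), ([65.6, 463.6], 0.45, [0.5247, 0.071, 0.13])]
shaker mark []
shaker trace [([64.0, 460.8], 0.72, [0.5603, 0.0888, 0.0])]
```

View pics/w5.png

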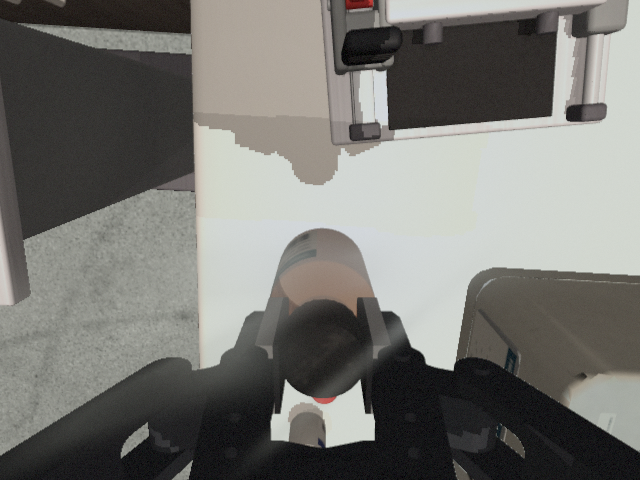

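Request:
play_rows([
  [-1, [3.3, 1.5, 0], [0, 0, 0]],
  [-1, [3.3, 1.5, 0], [0, 0, 0]],
  [-1, [3.3, 1.5, 0], [0, 0, 0]],
  [-1, [3.3, 1.5, 0], [0, 0, 0]],
  [-1, [3.3, 1.5, 0], [0, 0, 0]],
  [-1, [3.3, 1.5, 0], [0, 0, 0]],
  [-1, [0, 0, 0], [0, 0, -0.07]],
  [-1, [0, 0, 0], [0, 0, 0]],
])

```text
time: 10.13
position: [0.5388, 0.173, 0.244]
tcp_rot: [-2.118, -2.318, 0.01]
force: [0.1, -0.7, -0.8]
grip_width: 0.283
```

```bash
python3 - <<'E'
from look import *
look("w6",["back_face","grip","shaker","cushion_face"],[.072,.13,0,.072])
E
```

```text
t 10.1333 pos [0.5388 0.173  0.244 ] yaw 1.661 tilt [-0.006 -0.003] q [ 0.18  0.33 -0.7   1.49  0.21  1.41 -0.44] F [ 0.1 -0.7 -0.8] gw 0.283
back_face mark [([76.3, 316.4], 0.66, [0.5243, 0.2711, 0.072])]
back_face trace [([51.2, 315.8], 0.78, [0.5225, 0.2869, 0.072])]
grip mark [([330.0, 206.8], 0.68, [0.4669, 0.1023, 0.13])]
grip trace [([287.4, 251.1], 0.8, [0.4949, 0.1355, 0.13]), ([251.5, 370.3], 0.58, [0.5684, 0.1666, 0.13])]
shaker mark [([195.1, 322.1], 0.91, [0.5362, 0.1771, 0.0])]
shaker trace [([146.0, 320.6], 0.66, [0.5309, 0.2205, 0.0])]
cushion_face mark [([76.1, 316.2], 0.28, [0.5241, 0.2712, 0.072])]
cushion_face trace [([251.7, 368.4], 0.55, [0.575, 0.149, 0.072])]
```

View pics/w6.png

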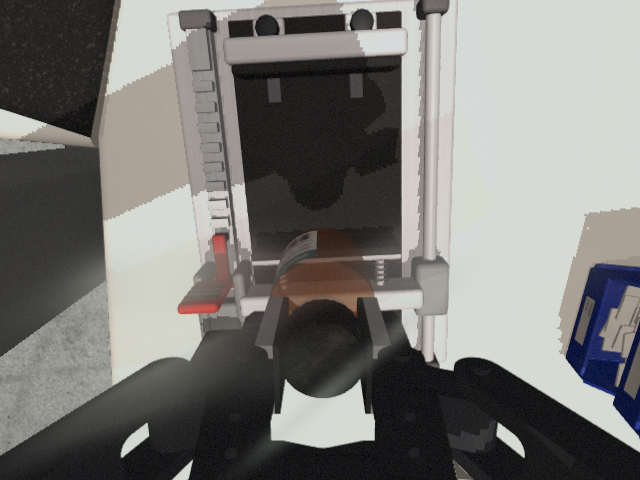

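```bash
python3 - <<'E'
from look import *
s,d=wrist()
im=d["img"]; 
z1=cv2.resize(im[0:280,160:470],None,fx=2.5,fy=2.1,interpolation=cv2.INTER_CUBIC); cv2.imwrite("pics/w6z.png",z1[:,:,::-1])
def pr(n,r,c,z): print(n,np.round(atz(d,[r,c],z),4))
for r in (100,150,200,230):
    g=cv2.cvtColor(im,cv2.COLOR_RGB2GRAY)[r].astype(int); print(r,g[225:262:1].tolist(), g[394:412].tolist())
E
```

```text
100 [154, 154, 156, 156, 155, 155, 152, 150, 155, 151, 113, 25, 30, 30, 28, 33, 30, 29, 32, 23, 24, 27, 29, 33, 30, 29, 30, 34, 29, 30, 33, 32, 35, 31, 37, 30, 28] [42, 47, 51, 48, 48, 48, 111, 216, 214, 212, 212, 212, 213, 212, 215, 216, 216, 215]
150 [71, 80, 126, 142, 153, 154, 154, 154, 152, 154, 154, 154, 153, 154, 153, 149, 59, 33, 25, 26, 27, 32, 34, 30, 28, 26, 28, 38, 30, 35, 37, 31, 29, 21, 33, 28, 29] [31, 41, 39, 41, 43, 47, 83, 178, 210, 207, 206, 206, 205, 206, 205, 208, 207, 208]
200 [202, 77, 91, 155, 159, 76, 75, 113, 201, 205, 209, 212, 209, 211, 208, 211, 213, 211, 212, 213, 209, 163, 44, 46, 51, 51, 47, 50, 42, 48, 46, 49, 47, 53, 47, 52, 45] [48, 45, 42, 43, 42, 47, 56, 125, 208, 210, 206, 206, 207, 208, 207, 207, 208, 207]
230 [52, 49, 52, 69, 144, 195, 194, 182, 113, 87, 82, 124, 199, 202, 200, 200, 199, 197, 200, 200, 201, 202, 203, 203, 197, 58, 56, 58, 54, 56, 57, 47, 47, 43, 44, 44, 39] [60, 61, 65, 65, 64, 61, 68, 114, 205, 205, 205, 203, 204, 205, 203, 203, 204, 206]
```

View pics/w6z.png

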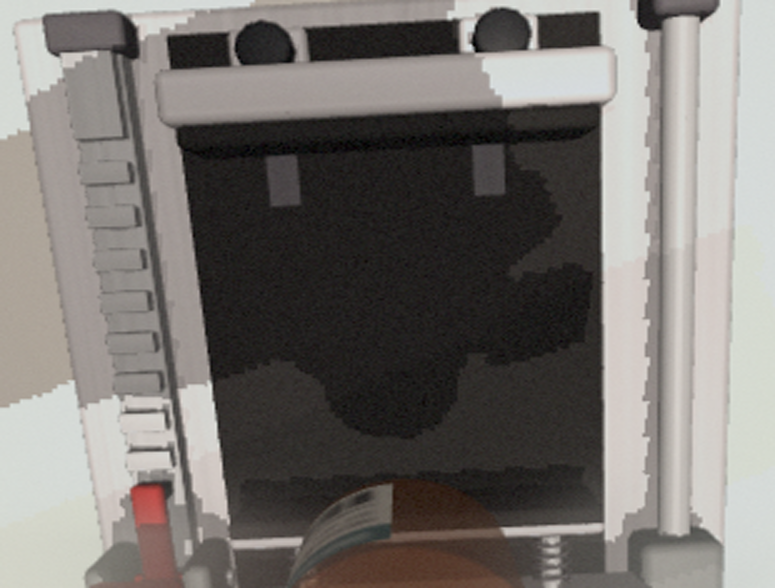

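```bash
cat > shk.py <<'E'
from h import *
def run(d):
    L=np.array([atz(d,[r,c],.055) for r,c in ((100,235),(150,241.2),(200,246.5),(230,249.8))])
    Rr=np.array([atz(d,[r,c],.055) for r,c in ((100,400),(150,400.5),(200,401.2),(230,401.2))])
    for A in (L,Rr):
        v=A[0]-A[-1]; print("edge yaw",np.arctan2(-v[0],v[1]), A[[0,-1]].round(4).tolist())
    return L,Rr
E
python3 - <<'E'
from shk import *
s,d=wrist(); L,Rr=run(d)
yaw=np.mean([np.arctan2(-(A[0]-A[-1])[0],(A[0]-A[-1])[1]) for A in (L,Rr)])
ex=np.array([np.cos(yaw),np.sin(yaw)]);ey=np.array([-ex[1],ex[0]])
print("width",(Rr.mean(0)-L.mean(0))[:2]@ex)
x0=((L.mean(0)[:2]@ex+59e-3)+(Rr.mean(0)[:2]@ex-63e-3))/2
print("yaw",yaw,"x0 (world dot ex)",x0)
for n,(r,c,z) in dict(footL=(73.8,240,.055),footR=(62.9,400,.055),rubTopL=(60,236,.089),rubTopR=(51,400,.089),barTopL=(62/1,224+3,.089),mark=(76.3,316.4,.072)).items():
    X=atz(d,[r,c],z)[:2]; print(n,X.round(4),"xs",round(X@ex-x0,4),"ys-dot",round(X@ey,4))
for n,X in dict(shaker=(.5362,.1771),sh2=(.545,.178),grip=(.4669,.1023),grip2=(.464,.099)).items(): print(n,np.array(X)@ex-x0,np.array(X)@ey)
t=Ro.from_rotvec(s["tcp_rot"]).as_matrix(); print("tcp",s["position"][:2]@ex-x0,s["position"][:2]@ey)
E
```

```text
edge yaw 0.14726273884381694 [[0.4661, 0.2484, 0.055], [0.4807, 0.1503, 0.055]]
edge yaw 0.14535897582465454 [[0.5873, 0.2587, 0.055], [0.6017, 0.1607, 0.055]]
width 0.12125354913720984
yaw 0.14631085733423574 x0 (world dot ex) 0.5561391661163921
footL [0.4692 0.2668] xs -0.053 ys-dot 0.1955
footR [0.5839 0.2838] xs 0.0629 ys-dot 0.1957
rubTopL [0.4729 0.2723] xs -0.0486 ys-dot 0.2004
rubTopR [0.5777 0.2865] xs 0.0572 ys-dot 0.1992
barTopL [0.4672 0.2706] xs -0.0545 ys-dot 0.1996
mark [0.5251 0.2683] xs 0.0024 ys-dot 0.1889
shaker 0.00015118755245890902 0.09703552140832104
sh2 0.008988375710013985 0.09664295871528143
grip -0.07931343436027688 0.033137916881500445
grip2 -0.08266355477670861 0.03029596452521309
tcp 0.001748002173891705 0.08993569133882169
```

The shaker's yaw comes out at 0.146 rad. The mat edges give x0, and the back bar's foot shows at wrist (74,240) to (63,400), so the face is about 0.106 m ahead of the TCP along +ys. I'll move the bottle to about 8 mm short of it and go down.

Request:
play_rows([
  [-1, [0, 0, 0], [0, 0, -0.056]],
  [-1, [2.6, 0, 0], [0, 0, 0]],
  [-1, [2.6, 0, 0], [0, 0, 0]],
  [-1, [2.4, 0, 0], [0, 0, 0]],
  [-1, [0, 0, 3], [0, 0, 0]],
  [-1, [0, 0, 3], [0, 0, 0]],
  [-1, [0, 0, 3], [0, 0, 0]],
  [-1, [0, 0, 2], [0, 0, 0]],
  [-1, [0, 0, 0], [0, 0, 0]],
])

```text
time: 11.43
position: [0.5299, 0.2469, 0.1339]
tcp_rot: [2.062, 2.364, 0.001]
force: [0.1, -0.5, -1.1]
grip_width: 0.288
```

```bash
cat >> h.py <<'E'
EX=np.array([.98932,.14579]);EY=np.array([-.14579,.98932]);X0=.55614
def st():
    s=ctrl.observe(); R=Ro.from_rotvec(s["tcp_rot"]).as_matrix(); p=s["position"]; F=np.array(s["force"])
    print("t",round(s["time"],2),"xs",round((p[:2]@EX-X0)*1e3,1),"ys",round(p[:2]@EY*1e3,1),"z",round(p[2]*1e3,1),"yaw-rel",round(np.arctan2(R[1,0],R[0,0])-.1463,3),"tilt",np.round(R[:2,2],3),"Fs",np.round([F[:2]@EX,F[:2]@EY,F[2]],1),"gw",round(s["grip_width"],3))
    return s
E
python3 - <<'E'
from look import *
st(); look("w7",["back_face","bottle_mid"],[.072,.105])
E
```

```text
t 11.43 xs 4.1 ys 167.0 z 133.9 yaw-rel 1.561 tilt [ 0.004 -0.002] Fs [ 0.1 -0.5 -1.1] gw 0.288
t 11.4333 pos [0.5299 0.2469 0.1339] yaw 1.707 tilt [ 0.004 -0.002] q [ 0.04  0.45 -0.71  1.6   0.31  1.21 -0.59] F [ 0.1 -0.5 -1.1] gw 0.288
back_face mark [([215.6, 318.6], 0.82, [0.5244, 0.2719, 0.072])]
back_face trace [([185.8, 318.2], 0.6, [0.5223, 0.2863, 0.072])]
bottle_mid mark [([300.8, 321.8], 0.86, [0.53, 0.2419, 0.105])]
bottle_mid trace [([307.6, 321.5], 0.6, [0.5304, 0.2387, 0.105])]
```

View pics/w7.png

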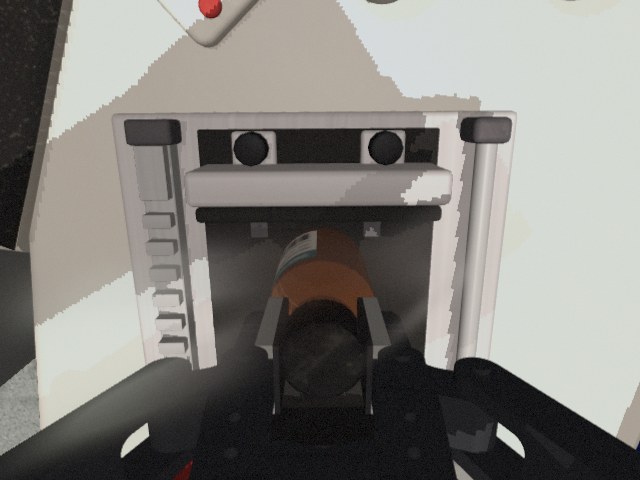

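```bash
python3 - <<'E'
from h import *
s,d=wrist()
for r,z in ((207,.089),(221,.055),(219,.055)):
    X=atz(d,[r,320],z)[:2]; print(r,(X@EX-X0)*1e3,X@EY*1e3)
for c,r in ((196,214),(441,213)):
    X=atz(d,[r,c],.072)[:2]; print(c,(X@EX-X0)*1e3,X@EY*1e3)
X=np.array([.53,.2419]);print("bottle",(X@EX-X0)*1e3,X@EY*1e3)
E
```

```text
207 6.917464819427233 200.36580234702035
221 6.957605405857437 185.8779014801015
219 6.971217728530932 186.99562223246068
196 -55.19207876834808 194.24550923583877
441 67.95317326719808 193.14032629835097
bottle 3.4662010000000576 162.04780799999997
```

Request:
play_rows([
  [-1, [0.4, -0.2, 0.6], [0, 0, 0]],
  [-1, [0.3, 0, 0.6], [0, 0, 0]],
  [-1, [0, 0, 0], [0, 0, 0]],
])

```text
time: 11.98
position: [0.5327, 0.2539, 0.1303]
tcp_rot: [2.061, 2.353, 0.018]
force: [0.7, -1.8, -2.3]
grip_width: 0.286
```

```bash
python3 - <<'E'
from look import *
st(); look("w8",["bottle_mid"],[.098])
E
```

```text
t 11.98 xs 7.9 ys 173.5 z 130.3 yaw-rel 1.557 tilt [ 0.018 -0.001] Fs [ 0.4 -1.9 -2.3] gw 0.286
t 11.9833 pos [0.5327 0.2539 0.1303] yaw 1.703 tilt [ 0.018 -0.001] q [ 0.03  0.46 -0.71  1.6   0.33  1.19 -0.61] F [ 0.7 -1.8 -2.3] gw 0.286
bottle_mid mark [([302.5, 324.7], 0.75, [0.5348, 0.2467, 0.098])]
bottle_mid trace [([312.2, 323.1], 0.62, [0.5348, 0.242, 0.098])]
```

Request:
play_rows([
  [-1, [0.2, 0, 0], [0, 0, 0]],
  [-1, [0, 0, 0], [0, 0, 0]],
])

```text
time: 12.3
position: [0.5327, 0.2542, 0.1306]
tcp_rot: [2.062, 2.351, 0.015]
force: [-0.9, -2.9, -2.0]
grip_width: 0.286
```

Request:
play_rows([
  [-1, [0.15, 0, 0], [0, 0, 0]],
  [-1, [0, 0, 0], [0, 0, 0]],
])

```text
time: 12.47
position: [0.5327, 0.2543, 0.1307]
tcp_rot: [2.063, 2.348, 0.012]
force: [1.2, -3.4, -1.9]
grip_width: 0.285
```

```bash
python3 - <<'E'
from look import *
st()
E
```

```text
t 12.47 xs 8.0 ys 173.9 z 130.7 yaw-rel 1.554 tilt [ 0.017 -0.005] Fs [ 0.7 -3.5 -1.9] gw 0.285
```

View image.

```bash
python3 - <<'E'
from look import *
look("w9",[],[])
d=vision.get_image("scene"); x0,y0,w,h=150,150,220,165
cv2.imwrite("pics/s9.png",cv2.resize(d["img"][y0:y0+h,x0:x0+w],None,fx=3.6,fy=3.6)[:,:,::-1])
E
```

```text
t 12.4667 pos [0.5327 0.2543 0.1307] yaw 1.7 tilt [ 0.017 -0.005] q [ 0.03  0.46 -0.7   1.6   0.33  1.19 -0.62] F [ 1.2 -3.4 -1.9] gw 0.285
```

View pics/w9.png

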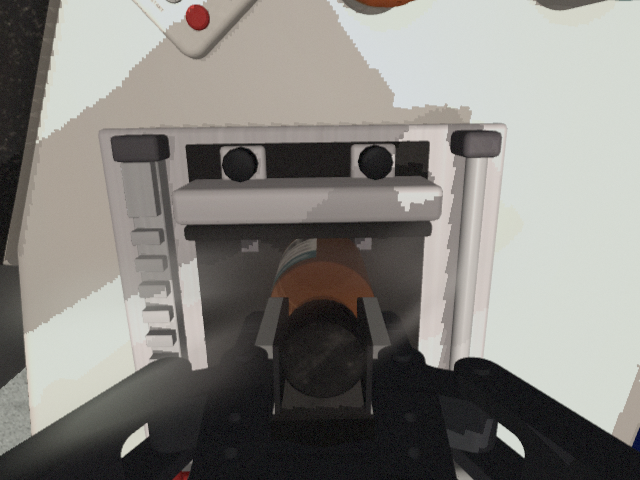

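View pics/s9.png

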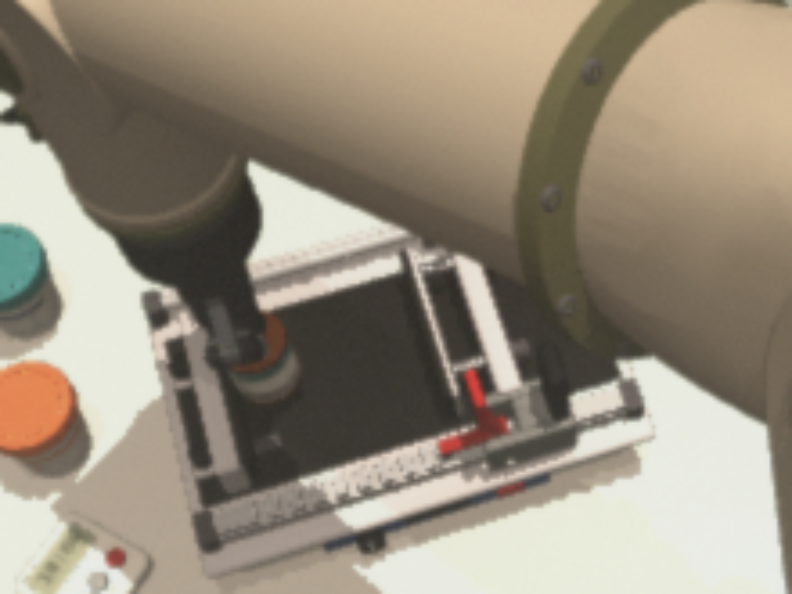

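```bash
python3 - <<'E'
from h import *
a=[vision.get_image(n)["img"] for n in ("scene","top")]
for n,i in zip("st",a): cv2.imwrite(f"pics/full9{n}.png",i[:,:,::-1])
s=ctrl.observe(); print(np.round(s["joint_efforts"],1), s["wrist_torque"])
E
```

```text
[ -2.5 -56.7 -12.8 -34.8  -1.2  -1.4  -0. ] [-1.29052456  0.08627224 -0.01806527]
```

View pics/full9s.png

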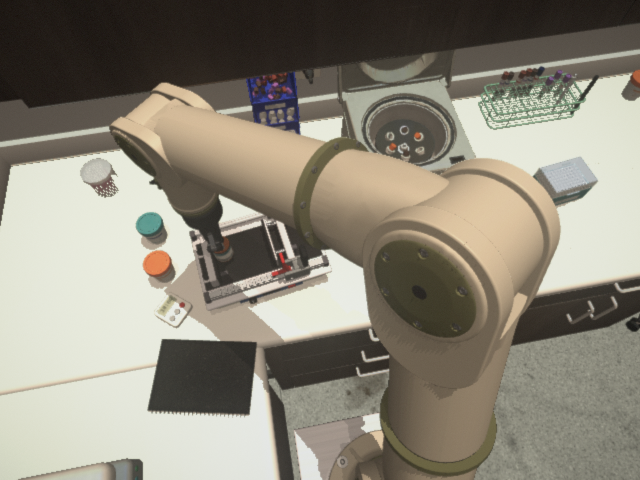

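View pics/full9t.png

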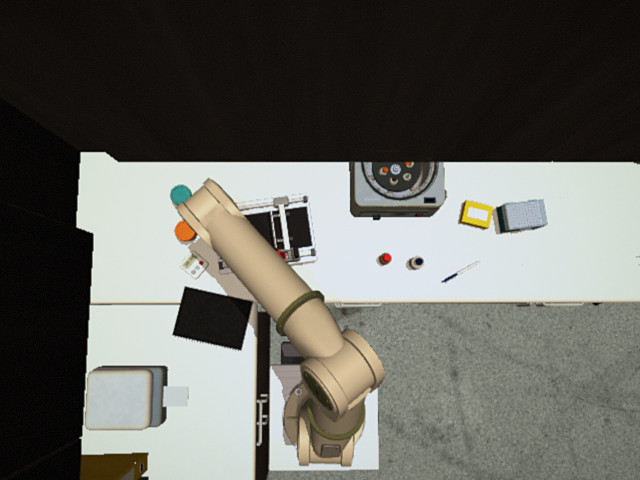

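```bash
python3 - <<'E'
from h import *
ds=[vision.get_image(n) for n in ["scene","top"]]
for z in (.4,.46,.55): print(z,"bulb top",atz(ds[1],[180,208],z).round(3), "scene",atz(ds[0],[85,165],z).round(3))
for p in ([108,25],[95,110],[72,250]): print("cab edge scene",atz(ds[0],p,.46).round(3))
for p in ([160,120],[160,300]): print("cab edge top",atz(ds[1],p,.46).round(3))
print("bulb tri",tri(ds,[[110,175],[195,205]]))
E
```

```text
0.4 bulb top [0.611 0.275 0.4  ] scene [0.72  0.276 0.4  ]
0.46 bulb top [0.597 0.263 0.46 ] scene [0.652 0.258 0.46 ]
0.55 bulb top [0.575 0.245 0.55 ] scene [0.55  0.231 0.55 ]
cab edge scene [0.644 0.474 0.46 ]
cab edge scene [0.646 0.344 0.46 ]
cab edge scene [0.654 0.121 0.46 ]
cab edge top [0.643 0.461 0.46 ]
cab edge top [0.643 0.057 0.46 ]
bulb tri (array([0.55482169, 0.25001215, 0.4989863 ]), array([11.9,  5.2]))
```

Nothing upstream is touching: the wrist bulb is about 6 cm clear of the cabinet. The bottle seems to be meeting the bar while still above the mat, so I'll back off and feel downward separately.

Request:
play_rows([
  [-1, [-0.5, 0, 0], [0, 0, 0]],
  [-1, [-0.4, -0.4, 0], [0, 0, 0]],
  [-1, [0, 0, 0], [0, 0, 0]],
])

```text
time: 13.02
position: [0.5292, 0.2479, 0.1311]
tcp_rot: [2.061, 2.354, 0.019]
force: [-1.0, -0.1, -0.7]
grip_width: 0.286
```

```bash
python3 - <<'E'
from h import *
s=st(); print(s["wrist_torque"])
E
```

```text
t 13.02 xs 3.6 ys 168.1 z 131.1 yaw-rel 1.557 tilt [0.018 0.001] Fs [-1.   0.  -0.7] gw 0.286
[-0.00906543 -0.03380456 -0.0400201 ]
```

Request:
play_rows([
  [-1, [0, 0, 0.5], [0, 0, 0]],
  [-1, [0, 0, 0], [0, 0, 0]],
])

```text
time: 13.18
position: [0.5291, 0.249, 0.1263]
tcp_rot: [2.06, 2.355, 0.023]
force: [-0.3, -0.3, -1.1]
grip_width: 0.287
```

```bash
python3 - <<'E'
from h import *
s=st(); print(s["wrist_torque"])
E
```

```text
t 13.18 xs 3.6 ys 169.3 z 126.3 yaw-rel 1.558 tilt [0.019 0.003] Fs [-0.3 -0.2 -1.1] gw 0.287
[-0.00308757  0.03078644 -0.02403779]
```

Request:
play_rows([
  [-1, [0, -0.1, 0.4], [0.019, 0, 0]],
  [-1, [0, 0, 0], [0, 0, 0]],
])

```text
time: 13.35
position: [0.5277, 0.2496, 0.122]
tcp_rot: [-2.066, -2.364, 0.0]
force: [0.3, 0.5, -0.8]
grip_width: 0.288
```

```bash
python3 - <<'E'
from h import *
s=st(); print(s["wrist_torque"])
E
```

```text
t 13.35 xs 2.3 ys 170.0 z 122.0 yaw-rel 1.559 tilt [-0.001  0.001] Fs [ 0.4  0.5 -0.8] gw 0.288
[-0.01921276  0.07992477 -0.04159093]
```

Request:
play_rows([
  [-1, [0, 0, 0.3], [0, 0, 0]],
  [-1, [0, 0, 0], [0, 0, 0]],
])

```text
time: 13.52
position: [0.5277, 0.2501, 0.1183]
tcp_rot: [-2.065, -2.364, 0.001]
force: [-0.0, 0.2, -1.3]
grip_width: 0.289
```

```bash
python3 - <<'E'
from h import *
s=st(); print(s["wrist_torque"])
E
```

```text
t 13.52 xs 2.4 ys 170.5 z 118.3 yaw-rel 1.559 tilt [-0.002  0.002] Fs [-0.   0.2 -1.3] gw 0.289
[-0.00811518  0.0355746  -0.06071894]
```

Request:
play_rows([
  [-1, [0.1, 0, 0.2], [0, 0, 0]],
  [-1, [0, 0, 0], [0, 0, 0]],
])

```text
time: 13.68
position: [0.5282, 0.2519, 0.1174]
tcp_rot: [-2.066, -2.364, -0.002]
force: [-0.3, 0.3, -1.7]
grip_width: 0.285
```

Request:
play_rows([
  [-1, [0, 0, 0.2], [0, 0, 0]],
])

```text
time: 13.77
position: [0.5285, 0.2527, 0.117]
tcp_rot: [-2.066, -2.365, -0.004]
force: [-8.5, -5.4, 26.2]
grip_width: 0.287
```

Request:
play_rows([
  [-1, [0, 0, 0.2], [0, 0, 0]],
])

```text
time: 13.85
position: [0.5285, 0.253, 0.117]
tcp_rot: [-2.066, -2.366, -0.005]
force: [-10.6, -7.1, 24.0]
grip_width: 0.289
```

```bash
python3 - <<'E'
from look import *
s=st(); print(s["wrist_torque"]); look("w10",["bottle_mid"],[.1])
E
```

```text
t 13.85 xs 3.6 ys 173.2 z 117.0 yaw-rel 1.559 tilt [0.002 0.003] Fs [-11.5  -5.4  24. ] gw 0.289
[-1.73003994  2.41985425 -0.02671956]
t 13.85 pos [0.5285 0.253  0.117 ] yaw 1.706 tilt [0.002 0.003] q [ 0.03  0.47 -0.7   1.61  0.32  1.17 -0.61] F [-10.6  -7.1  24. ] gw 0.289
bottle_mid mark [([303.7, 322.8], 0.69, [0.5284, 0.2519, 0.1])]
bottle_mid trace [([317.5, 320.6], 0.67, [0.5284, 0.2458, 0.1])]
```

View pics/w10.png

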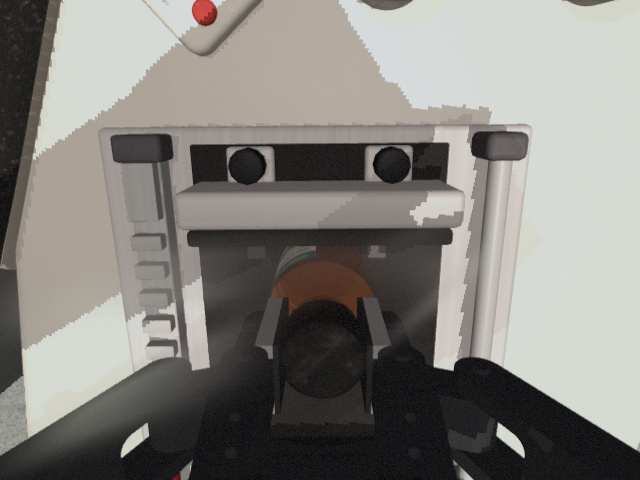

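The base touched the mat at TCP z = 117 mm, as predicted, with about 25 N of contact. I'll ease off and let go.

Request:
play_rows([
  [-1, [0, 0, -0.1], [0, 0, 0]],
  [-1, [0, 0, 0], [0, 0, 0]],
])

```text
time: 14.17
position: [0.5287, 0.2527, 0.119]
tcp_rot: [2.066, 2.365, 0.006]
force: [0.2, -1.2, -1.2]
grip_width: 0.284
```

```bash
python3 - <<'E'
from h import *
s=st(); print(s["wrist_torque"])
E
```

```text
t 14.17 xs 3.7 ys 172.9 z 119.0 yaw-rel 1.559 tilt [0.003 0.002] Fs [ 0.  -1.2 -1.2] gw 0.284
[-0.08900775  0.00760754 -0.02195853]
```

Request:
play_rows([
  [-1, [0, 0, 0.15], [0, 0, 0]],
  [0.2, [0, 0, 0], [0, 0, 0]],
  [1, [0, 0, 0], [0, 0, 0]],
  [1, [0, 0, 0], [0, 0, 0]],
  [1, [0, 0, 0], [0, 0, 0]],
  [1, [0, 0, 0], [0, 0, 0]],
  [1, [0, 0, -2], [0, 0, 0]],
  [1, [0, 0, -3], [0, 0, 0]],
  [1, [0, 0, -3], [0, 0, 0]],
  [1, [0, 0, -3], [0, 0, 0]],
])

```text
time: 15.0
position: [0.5246, 0.2502, 0.2211]
tcp_rot: [-2.061, -2.361, 0.016]
force: [1.1, 0.5, 0.2]
grip_width: 1.0
```

```bash
python3 - <<'E'
from look import *
s=st(); s,d=look("w11",["bottle_mid","back_face","cushion_face","grip"],[.1,.072,.072,.13])
E
```

```text
t 15.0 xs -0.7 ys 171.0 z 221.1 yaw-rel 1.56 tilt [-0.012 -0.003] Fs [1.1 0.4 0.2] gw 1.0
t 15.0 pos [0.5246 0.2502 0.2211] yaw 1.707 tilt [-0.012 -0.003] q [ 0.05  0.39 -0.73  1.47  0.26  1.39 -0.56] F [1.1 0.5 0.2] gw 1.0
bottle_mid mark []
bottle_mid trace [([232.6, 330.3], 0.7, [0.5274, 0.2521, 0.1])]
back_face mark [([195.0, 329.3], 0.74, [0.5241, 0.2712, 0.072])]
back_face trace [([172.7, 329.7], 0.59, [0.5222, 0.2863, 0.072])]
cushion_face mark [([351.0, 330.4], 0.58, [0.5418, 0.1521, 0.072])]
cushion_face trace [([361.5, 329.1], 0.74, [0.542, 0.143, 0.072]), ([284.2, 323.2], 0.68, [0.5289, 0.2056, 0.072])]
grip mark [([450.1, 211.8], 0.95, [0.4692, 0.1011, 0.13])]
grip trace [([388.3, 307.3], 0.81, [0.526, 0.1573, 0.13])]
```

View pics/w11.png

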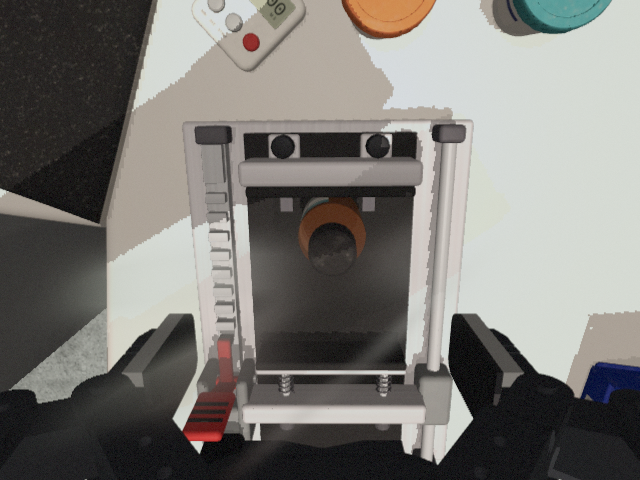

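The bottle stands free near the back bar: cap at (249,332), bar front edge at row 194. The clamp grip is at (450,212). I'll turn the jaws along ys and go over the grip.

Request:
play_rows([
  [1, [0, 0, 0], [0, 0, -0.12]],
  [1, [0, 0, 0], [0, 0, -0.12]],
  [1, [0, 0, 0], [0, 0, -0.12]],
  [1, [0, 0, 0], [0, 0, -0.12]],
  [1, [0, 0, 0], [0, 0, -0.12]],
  [1, [0, 0, 0], [0, 0, -0.12]],
  [1, [0, 0, 0], [0, 0, -0.12]],
  [1, [0, 0, 0], [0, 0, -0.12]],
  [1, [0, 0, 0], [0, 0, -0.12]],
  [1, [0, 0, 0], [0, 0, -0.12]],
  [1, [0, 0, 0], [0, 0, -0.12]],
  [1, [0, 0, 0], [0, 0, -0.12]],
  [1, [0, 0, 0], [0, 0, -0.12]],
  [1, [1.95, -3.45, 0], [0, 0, 0]],
  [1, [1.95, -3.45, 0], [0, 0, 0]],
  [1, [1.95, -3.45, 0], [0, 0, 0]],
  [1, [1.95, -3.45, 0], [0, 0, 0]],
  [1, [0, 0, 0], [0, 0, 0]],
])

```text
time: 16.95
position: [0.4657, 0.0937, 0.204]
tcp_rot: [0.308, -3.084, -0.001]
force: [0.5, -1.2, 0.1]
grip_width: 1.002
```

```bash
python3 - <<'E'
from look import *
s=st(); s,d=look("w12",["grip"],[.13])
for X in [a["pixel"] for a in nets.mark_of("wrist","grip")]:
    w=atz(d,X,.13)[:2]; print("grip xs,ys",(w@EX-X0)*1e3,w@EY*1e3)
E
```

```text
t 16.95 xs -81.7 ys 24.8 z 204.0 yaw-rel -3.089 tilt [-0.042 -0.003] Fs [ 0.3 -1.3  0.1] gw 1.002
t 16.95 pos [0.4657 0.0937 0.204 ] yaw -2.942 tilt [-0.042 -0.003] q [ 0.72  0.27 -1.14  1.74  0.24  1.34  1.3 ] F [ 0.5 -1.2  0.1] gw 1.002
grip mark [([266.7, 335.2], 0.7, [0.4655, 0.101, 0.13]), ([358.1, 382.6], 0.15, [0.513, 0.1383, 0.13])]
grip trace [([296.7, 332.4], 0.71, [0.4825, 0.103, 0.13])]
grip xs,ys -80.83880919118619 32.06510666107608
grip xs,ys -28.462565486655823 62.040746246096454
```

View pics/w12.png

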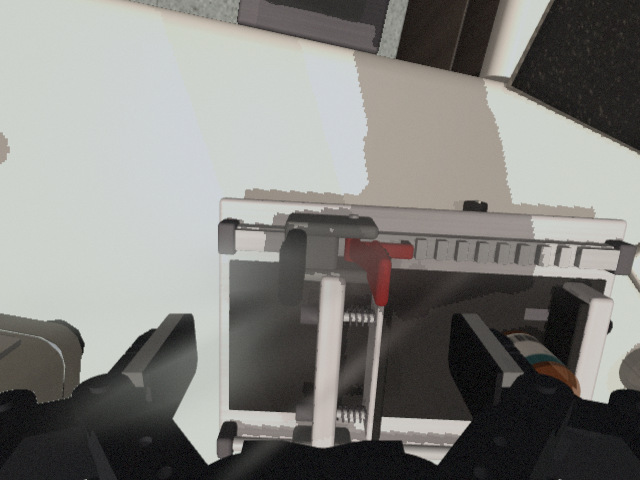

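Request:
play_rows([
  [1, [0, 0.75, 0], [0.003, -0.042, 0.053]],
  [1, [0, 0, 0], [0, 0, 0]],
  [1, [0, 0, 2], [0, 0, 0]],
  [1, [0, 0, 0], [0, 0, 0]],
])

```text
time: 17.48
position: [0.4648, 0.1194, 0.1861]
tcp_rot: [-0.271, 3.124, 0.013]
force: [-0.8, -0.9, 0.7]
grip_width: 0.998
```

```bash
python3 - <<'E'
from look import *
s=st(); s,d=look("w13",["grip"],[.13])
for X in [a["pixel"] for a in nets.mark_of("wrist","grip")]:
    w=atz(d,X,.13)[:2]; print("grip xs,ys",(w@EX-X0)*1e3,w@EY*1e3)
E
```

```text
t 17.48 xs -78.9 ys 50.4 z 186.1 yaw-rel -3.115 tilt [0.005 0.009] Fs [-1.  -0.8  0.7] gw 0.998
t 17.4833 pos [0.4648 0.1194 0.1861] yaw -2.968 tilt [0.005 0.009] q [ 0.7   0.25 -1.15  1.79  0.24  1.24  1.23] F [-0.8 -0.9  0.7] gw 0.998
grip mark [([267.0, 280.4], 0.7, [0.467, 0.0993, 0.13]), ([306.6, 295.9], 0.33, [0.4866, 0.1101, 0.13])]
grip trace [([284.5, 297.4], 0.8, [0.4747, 0.109, 0.13])]
grip xs,ys -79.67484391865126 30.181879993764397
grip xs,ys -58.6777350508193 37.985746118772276
```

View pics/w13.png

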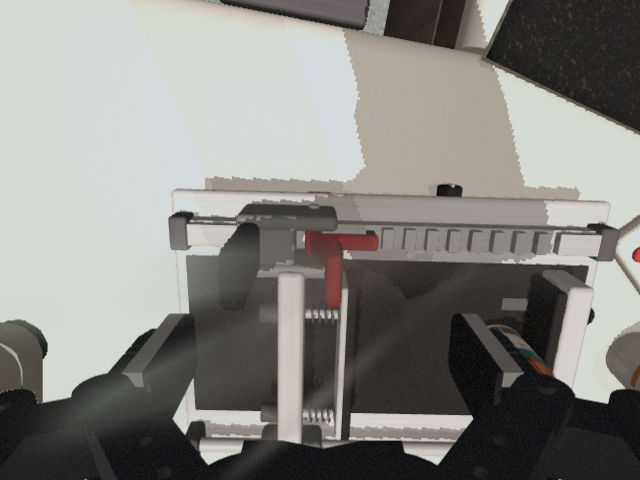

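Request:
play_rows([
  [1, [0, -1.0, 0], [0, 0, 0.02]],
  [1, [0, -0.85, 0], [0, 0, 0]],
  [1, [0, 0, 0], [0, 0, 0]],
  [1, [0, 0, 0], [0, 0, 0]],
])

```text
time: 18.02
position: [0.4715, 0.0993, 0.1908]
tcp_rot: [-0.234, 3.122, 0.016]
force: [-0.5, 0.3, -1.0]
grip_width: 1.002
```

```bash
python3 - <<'E'
from look import *
s=st()
E
```

```text
t 18.02 xs -75.2 ys 29.5 z 190.8 yaw-rel -3.139 tilt [0.01  0.011] Fs [-0.4  0.4 -1. ] gw 1.002
```

Request:
play_rows([
  [1, [0, 0, 0], [0, 0, 0]],
])

```text
time: 18.1
position: [0.4717, 0.0985, 0.191]
tcp_rot: [-0.231, 3.122, 0.016]
force: [-0.3, 0.2, 0.5]
grip_width: 1.004
```

```bash
python3 - <<'E'
from look import *
s=st();print(s["q"],s["qvel"])
E
```

```text
t 18.1 xs -75.1 ys 28.7 z 191.0 yaw-rel -3.14 tilt [0.011 0.011] Fs [-0.2  0.3  0.5] gw 1.004
[ 0.74107088  0.24391338 -1.13971427  1.78508122  0.2272235   1.24666438
  1.26123478] [ 0.01130386 -0.00458527  0.00116093 -0.00326219 -0.0040619  -0.00045786
  0.00304254]
```

Request:
play_rows([
  [1, [0.5, 0.3, 0], [0.009, 0.012, 0]],
  [1, [0, 0, 2.0], [0, 0, 0]],
  [1, [0, 0, 2.0], [0, 0, 0]],
  [1, [0, 0, 0], [0, 0, 0]],
])

```text
time: 18.43
position: [0.4663, 0.101, 0.1513]
tcp_rot: [-0.23, 3.132, -0.004]
force: [-0.8, 0.2, -0.2]
grip_width: 1.004
```

```bash
python3 - <<'E'
from look import *
s=st(); s,d=look("w14",["grip"],[.13])
for X in [a["pixel"] for a in nets.mark_of("wrist","grip")]:
    w=atz(d,X,.13)[:2]; print("grip xs,ys",(w@EX-X0)*1e3,w@EY*1e3)
E
```

```text
t 18.43 xs -80.1 ys 32.0 z 151.3 yaw-rel -3.141 tilt [ 0.001 -0.002] Fs [-0.7  0.3 -0.2] gw 1.004
t 18.4333 pos [0.4663 0.101  0.1513] yaw -2.995 tilt [ 0.001 -0.002] q [ 0.69  0.29 -1.11  1.84  0.28  1.18  1.2 ] F [-0.8  0.2 -0.2] gw 1.004
grip mark [([298.4, 320.0], 0.67, [0.4665, 0.1, 0.13])]
grip trace [([296.9, 328.9], 0.88, [0.4653, 0.1036, 0.13]), ([304.0, 381.2], 0.65, [0.4653, 0.1255, 0.13])]
grip xs,ys -80.02821806264105 30.94817771038123
```

View pics/w14.png

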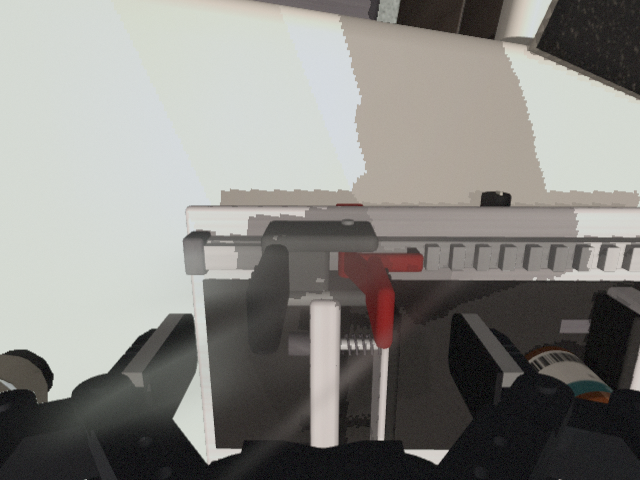

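The grip is centred between the fingers, post at cols 250–285 and lever at 378–393. I'll descend, bias 6 mm toward the post, and squeeze.

Request:
play_rows([
  [1, [0, 0, 2.0], [0, 0, 0]],
  [1, [0, -0.6, 2.0], [0, 0, 0]],
  [1, [0, 0, 0], [0, 0, 0]],
])

```text
time: 18.88
position: [0.4727, 0.0965, 0.1181]
tcp_rot: [-0.228, 3.12, -0.004]
force: [-0.2, -0.5, -0.1]
grip_width: 0.997
```

```bash
python3 - <<'E'
from look import *
s=st()
E
```

```text
t 18.88 xs -74.4 ys 26.5 z 118.1 yaw-rel -3.142 tilt [ 0.013 -0.001] Fs [-0.3 -0.4 -0.1] gw 0.997
```

Request:
play_rows([
  [-1, [0, 0, 0], [0, 0, 0]],
  [-1, [0, 0, 0], [0, 0, 0]],
  [-1, [0, 0, 0], [0, 0, 0]],
  [-1, [0, 0, 0], [0, 0, 0]],
  [-1, [0, 0, 0], [0, 0, 0]],
  [-1, [0, 0, 0], [0, 0, 0]],
  [-1, [0, 0, 0], [0, 0, 0]],
  [-1, [0, 0, 0], [0, 0, 0]],
])

```text
time: 19.55
position: [0.4743, 0.098, 0.1236]
tcp_rot: [-0.224, 3.117, -0.0]
force: [2.7, -0.9, -7.4]
grip_width: 0.465
```

```bash
python3 - <<'E'
from look import *
s=st(); s,d=look("w15",["grip"],[.13])
for X in [a["pixel"] for a in nets.mark_of("wrist","grip")]:
    w=atz(d,X,.13)[:2]; print("grip xs,ys",(w@EX-X0)*1e3,w@EY*1e3)
E
```

```text
t 19.55 xs -72.6 ys 27.8 z 123.6 yaw-rel -3.144 tilt [0.017 0.001] Fs [ 2.6 -1.2 -7.4] gw 0.465
t 19.55 pos [0.4743 0.098  0.1236] yaw -2.998 tilt [0.017 0.001] q [ 0.66  0.33 -1.09  1.87  0.33  1.12  1.17] F [ 2.7 -0.9 -7.4] gw 0.465
grip mark [([311.6, 346.5], 0.56, [0.4661, 0.1053, 0.13])]
grip trace [([286.1, 382.3], 0.44, [0.4549, 0.1158, 0.13])]
grip xs,ys -79.71474381729982 36.22746754575467
```

View pics/w15.png

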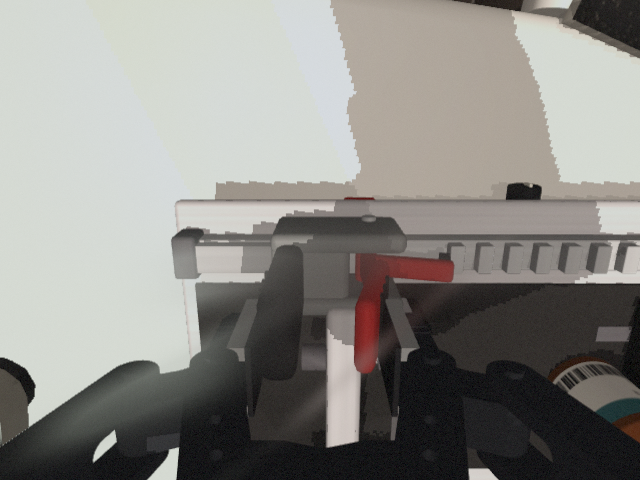

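The lever is squeezed (lever tip now at (365,365)), but the arm crept up and sideways, so the pads sit high on the post. I'll reopen, go lower and re-squeeze.

Request:
play_rows([
  [1, [0, 0, 0], [0, 0, 0]],
  [1, [0, 0, 0], [0, 0, 0]],
  [1, [0, 0, 0], [0, 0, 0]],
  [1, [0.7, 0.1, 1.2], [0, 0.017, 0]],
  [1, [0, 0, 0], [0, 0, 0]],
])

```text
time: 20.17
position: [0.4679, 0.0995, 0.1131]
tcp_rot: [-0.231, 3.131, -0.006]
force: [-0.6, 0.0, 0.2]
grip_width: 1.001
```

```bash
python3 - <<'E'
from look import *
s=st()
d=vision.get_image("wrist"); cv2.imwrite("pics/w16.png",d["img"][:,:,::-1])
E
```

```text
t 20.17 xs -78.7 ys 30.2 z 113.1 yaw-rel -3.141 tilt [ 0.003 -0.004] Fs [-0.6  0.1  0.2] gw 1.001
```

View pics/w16.png

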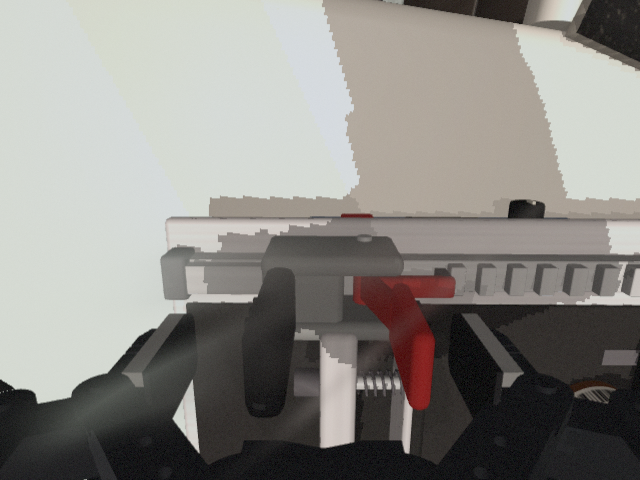

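Request:
play_rows([
  [1, [0.1, 0, 0.9], [0, 0, 0]],
  [-1, [0, 0, 0.05], [0, 0, 0]],
  [-1, [0.03, 0, 0.05], [0, 0, 0]],
  [-1, [0.03, 0, 0.05], [0, 0, 0]],
  [-1, [0.03, 0, 0.05], [0, 0, 0]],
  [-1, [0.03, 0, 0.05], [0, 0, 0]],
  [-1, [0, 0, 0], [0, 0, 0]],
  [-1, [0, 0, 0], [0, 0, 0]],
])

```text
time: 20.88
position: [0.4684, 0.101, 0.1042]
tcp_rot: [-0.226, 3.127, -0.001]
force: [-1.2, -1.8, 1.1]
grip_width: 0.524
```

```bash
python3 - <<'E'
from look import *
s=st()
d=vision.get_image("wrist"); cv2.imwrite("pics/w17.png",d["img"][:,:,::-1])
E
```

```text
t 20.88 xs -78.0 ys 31.6 z 104.2 yaw-rel -3.144 tilt [0.007 0.   ] Fs [-1.4 -1.6  1.1] gw 0.524
```

View pics/w17.png

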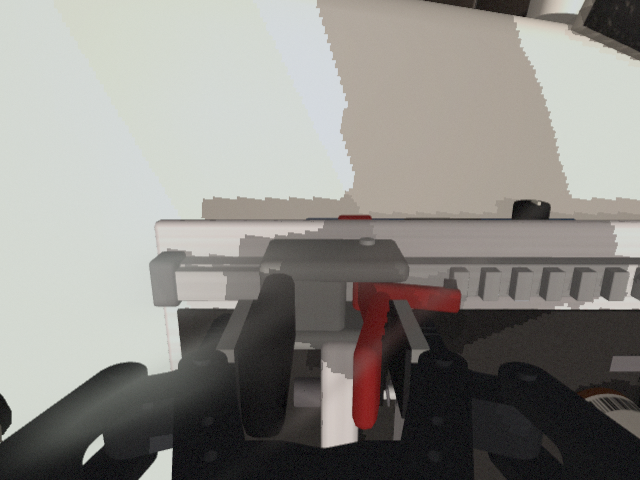

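The lever is squeezed home with a good low grip. I'll slide the bar up toward the bottle while holding the squeeze.

Request:
play_rows([
  [-1, [0, 0.8, 0.02], [0, 0, 0]],
  [-1, [0.02, 1.2, 0.02], [0, 0, 0]],
  [-1, [0.02, 1.2, 0.02], [0, 0, 0]],
  [-1, [0.02, 1.2, 0.02], [0, 0, 0]],
  [-1, [0, 0.6, 0.02], [0, 0, 0]],
  [-1, [0, 0, 0], [0, 0, 0]],
])

```text
time: 21.43
position: [0.4621, 0.1458, 0.1041]
tcp_rot: [-0.214, 3.129, -0.012]
force: [-0.4, -3.8, 1.6]
grip_width: 0.525
```

```bash
python3 - <<'E'
from look import *
s=st(); print(np.round(s["q"],2))
d=vision.get_image("wrist"); cv2.imwrite("pics/w18.png",d["img"][:,:,::-1])
E
```

```text
t 21.43 xs -77.7 ys 76.9 z 104.1 yaw-rel -3.151 tilt [ 0.006 -0.007] Fs [-0.9 -3.7  1.6] gw 0.525
[ 0.53  0.37 -1.07  1.88  0.38  1.1   1.02]
```

View pics/w18.png

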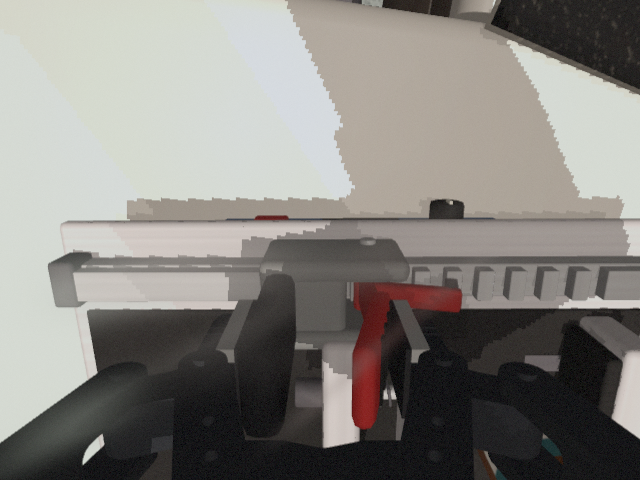

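Request:
play_rows([
  [-1, [0, 0.6, 0.02], [0, 0, 0]],
  [-1, [0, 0.6, 0.02], [0, 0, 0]],
  [-1, [0, 0, 0], [0, 0, 0]],
])

```text
time: 21.73
position: [0.4605, 0.1567, 0.1041]
tcp_rot: [-0.212, 3.131, -0.013]
force: [-1.5, 0.8, 0.1]
grip_width: 0.526
```

```bash
cat > v.py <<'E'
from look import *
import sys
n=sys.argv[1]
st()
for c,(x0,y0,w,h) in dict(scene=(170,170,170,130),top=(205,180,120,95)).items():
    d=vision.get_image(c); cv2.imwrite(f"pics/{n}{c}.png",cv2.resize(d["img"][y0:y0+h,x0:x0+w],None,fx=4.6,fy=4.6,interpolation=cv2.INTER_CUBIC)[:,:,::-1])
d=vision.get_image("wrist"); cv2.imwrite(f"pics/{n}wrist.png",d["img"][:,:,::-1])
E
python3 v.py a1
```

```text
t 21.73 xs -77.7 ys 87.9 z 104.1 yaw-rel -3.153 tilt [ 0.004 -0.008] Fs [-1.4  1.   0.1] gw 0.526
```

View pics/a1scene.png

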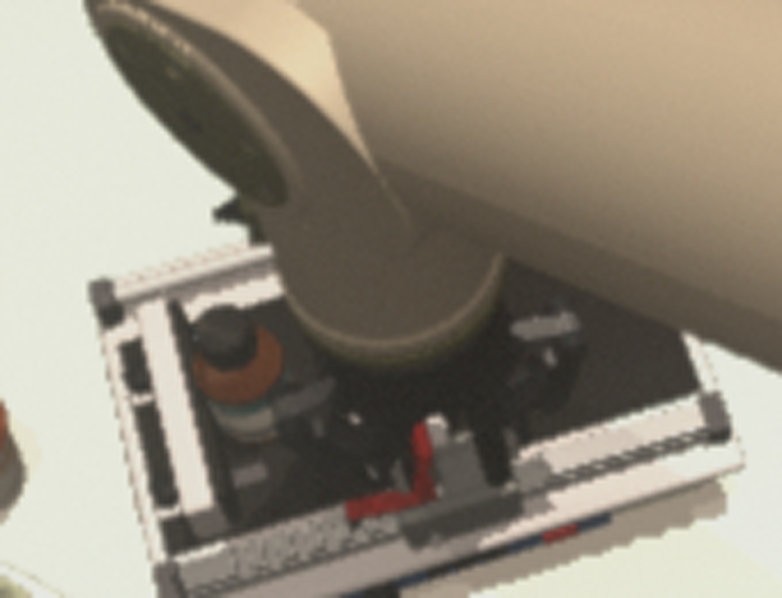

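View pics/a1wrist.png

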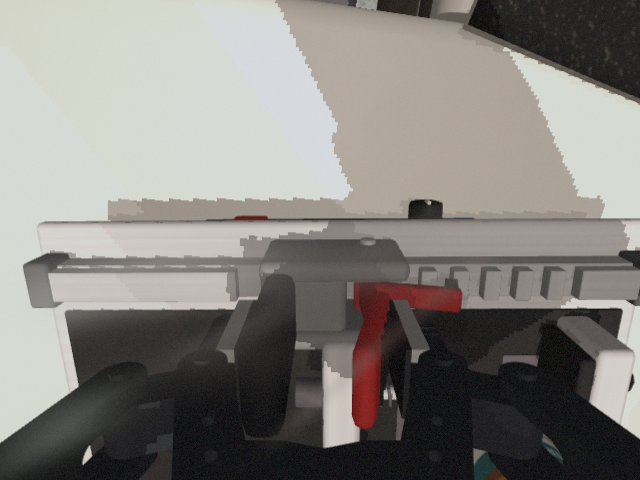

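View pics/a1top.png

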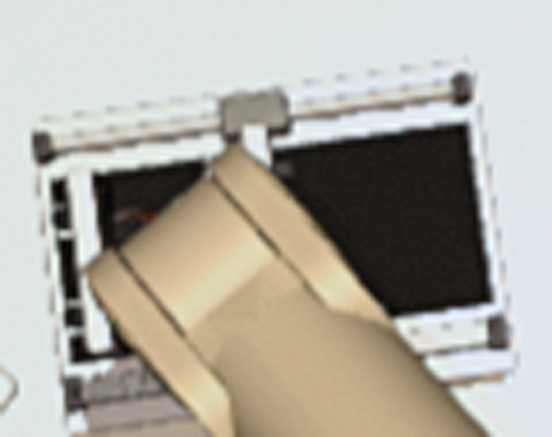

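```bash
python3 - <<'E'
from h import *
s,d=wrist()
def cam(pos,rv):
    T=np.eye(4);T[:3,:3]=Ro.from_rotvec(rv).as_matrix();T[:3,3]=pos;C=T@d["mount"]
    return dict(mtx=d["mtx"],R=C[:3,:3].T,t=-C[:3,:3].T@C[:3,3])
c=cam([.5246,.2502,.2211],[-2.061,-2.361,.016])
def sh(n,p,z,c=c):
    w=atz(c,p,z)[:2]; print(n,"xs %.1f ys %.1f"%((w@EX-X0)*1e3,w@EY*1e3))
sh("captop",[250,332],.146); sh("capfar",[224,332],.146); sh("capnear",[276,332],.146)
sh("shoulder far",[198+2,332],.11); sh("base far rim",[198,332],.055)
sh("bar rubber front top",[194,332],.089); sh("bar foot?",[194,332],.055)
sh("cushion plate",[371,330],.089)
g=nets.mark_of("wrist","grip");print(g)
for x in g: sh("grip now",x["pixel"],.13,d)
# post outer / lever top positions now
sh("post outer top",[430,240],.148,d); sh("lever outer top",[420,380],.148,d)
sh("bottle rear edge?",[465,473],.10,d)
b=nets.trace("wrist","bottle_mid"); 
for x in b:
    ys,xs=np.where(x["mask"]); print(x["confidence"],xs.min(),xs.max(),ys.min(),ys.max())
cv2.imwrite("pics/w11z.png",cv2.resize(cv2.imread("pics/w11.png")[120:300,230:440],None,fx=3.5,fy=3.3,interpolation=cv2.INTER_CUBIC))
E
```

```text
captop xs 3.5 ys 175.5
capfar xs 3.6 ys 189.7
capnear xs 3.5 ys 160.8
shoulder far xs 3.9 ys 195.9
base far rim xs 4.4 ys 187.4
bar rubber front top xs 4.1 ys 196.0
bar foot? xs 4.4 ys 190.3
cushion plate xs 2.1 ys 65.7
[{'pixel': [355.0, 340.7], 'confidence': 0.72}]
grip now xs -79.3 ys 93.8
post outer top xs -66.9 ys 65.5
lever outer top xs -70.0 ys 103.9
bottle rear edge? xs -9.1 ys 150.2
0.58 473 562 435 479
```

View pics/w11z.png

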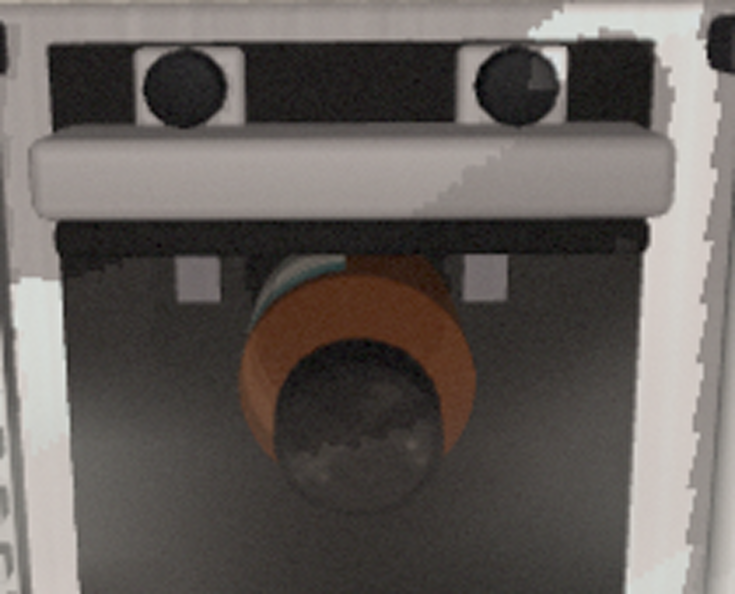

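Request:
play_rows([
  [-1, [0, 0.6, 0.02], [0, 0, 0]],
  [-1, [0, 0.6, 0.02], [0, 0, 0]],
  [-1, [0, 0, 0], [0, 0, 0]],
])

```text
time: 22.28
position: [0.4592, 0.1659, 0.1041]
tcp_rot: [-0.207, 3.132, -0.019]
force: [-1.5, 4.8, -0.6]
grip_width: 0.526
```

```bash
python3 v.py a2; python3 - <<'E'
import cv2
cv2.imwrite("pics/a2z.png",cv2.resize(cv2.imread("pics/a2wrist.png")[300:480,340:640],None,fx=2.6,fy=2.6))
E
```

```text
t 22.28 xs -77.7 ys 97.1 z 104.1 yaw-rel -3.156 tilt [ 0.003 -0.012] Fs [-0.7  5.  -0.6] gw 0.526
```

View pics/a2z.png

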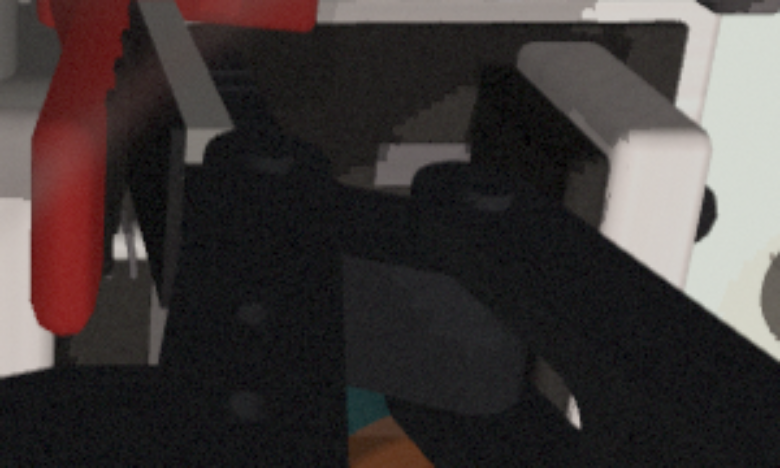

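View pics/a2scene.png

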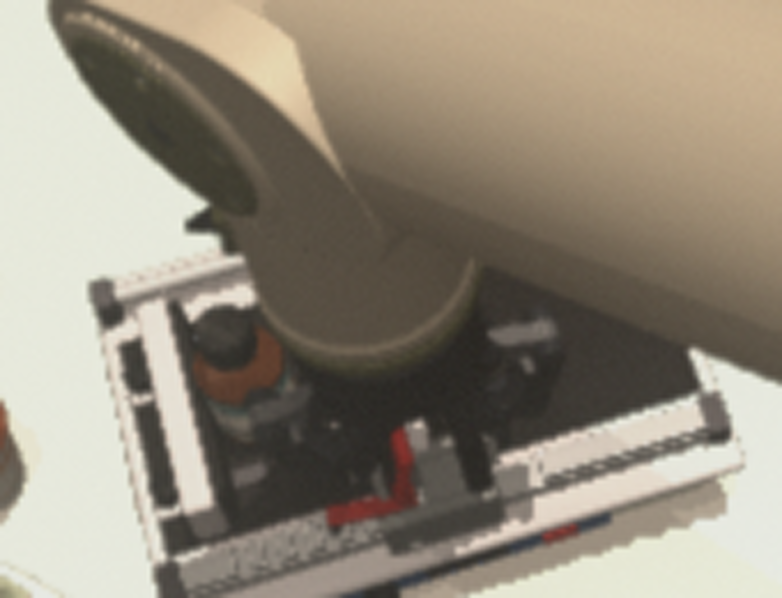

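Request:
play_rows([
  [-1, [0, 0.4, 0.02], [0, 0, 0]],
])

```text
time: 22.52
position: [0.4589, 0.1682, 0.104]
tcp_rot: [-0.205, 3.133, -0.021]
force: [-6.4, -8.7, 13.5]
grip_width: 0.523
```

Request:
play_rows([
  [-1, [0, 0.3, 0.02], [0, 0, 0]],
])

```text
time: 22.6
position: [0.4586, 0.1699, 0.104]
tcp_rot: [-0.203, 3.133, -0.025]
force: [-4.5, -8.3, 12.1]
grip_width: 0.526
```

```bash
python3 v.py a3; python3 - <<'E'
import cv2
cv2.imwrite("pics/a3z.png",cv2.resize(cv2.imread("pics/a3wrist.png")[300:480,340:640],None,fx=2.6,fy=2.6))
E
```

```text
t 22.6 xs -77.7 ys 101.2 z 104.0 yaw-rel -3.158 tilt [ 0.003 -0.016] Fs [-5.6 -7.5 12.1] gw 0.526
```

View pics/a3z.png

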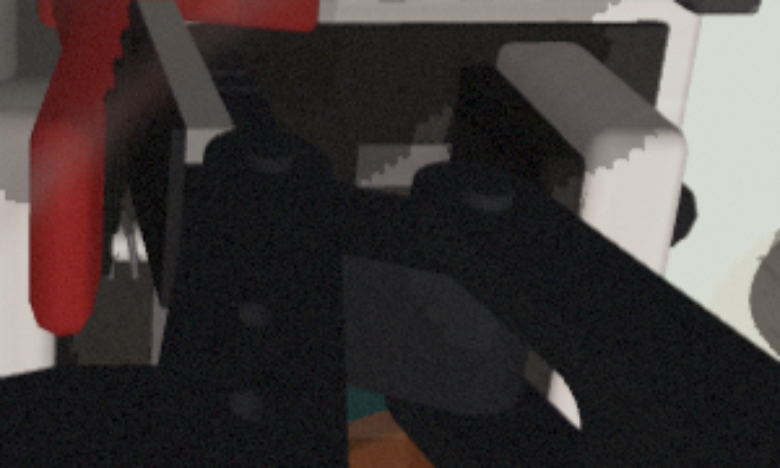

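View pics/a3scene.png

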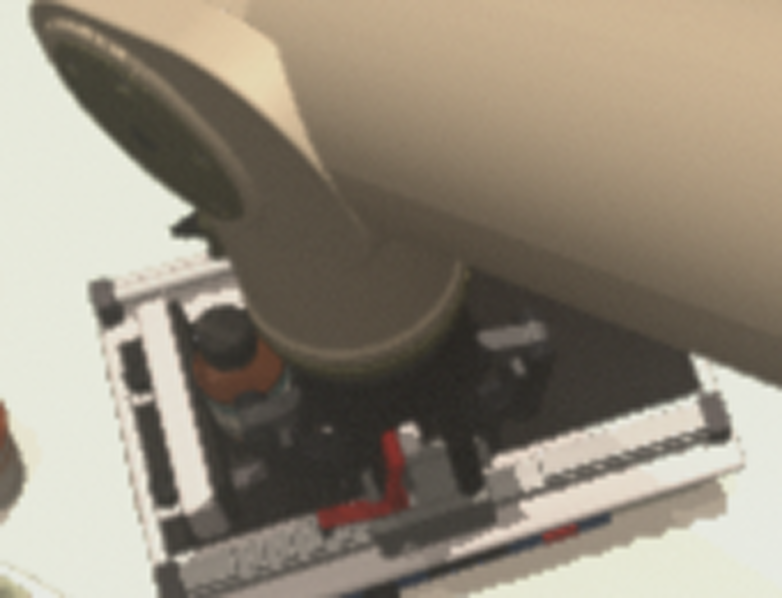

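Request:
play_rows([
  [-1, [0, 0.3, 0], [-0.008, 0, 0]],
])

```text
time: 22.83
position: [0.4584, 0.1713, 0.1041]
tcp_rot: [-0.202, 3.134, -0.016]
force: [-5.1, -6.8, 8.3]
grip_width: 0.524
```

Request:
play_rows([
  [-1, [0, 0.3, 0], [-0.008, 0, 0]],
])

```text
time: 22.92
position: [0.4583, 0.1722, 0.1041]
tcp_rot: [0.2, -3.135, 0.009]
force: [-4.0, -7.2, 10.0]
grip_width: 0.526
```

```bash
python3 v.py a4; python3 - <<'E'
import cv2,numpy as np
cv2.imwrite("pics/a4z.png",np.vstack([cv2.resize(cv2.imread(f"pics/a{i}scene.png")[270:540,60:560],None,fx=1.05,fy=1.05) for i in (1,4)]))
cv2.imwrite("pics/a4w.png",np.vstack([cv2.resize(cv2.imread(f"pics/a{i}wrist.png")[370:480,340:640],None,fx=2.6,fy=2.6) for i in (3,4)]))
E
```

```text
t 22.92 xs -77.6 ys 103.6 z 104.1 yaw-rel -3.16 tilt [ 0.    -0.006] Fs [-5.  -6.5 10. ] gw 0.526
```

View pics/a4z.png

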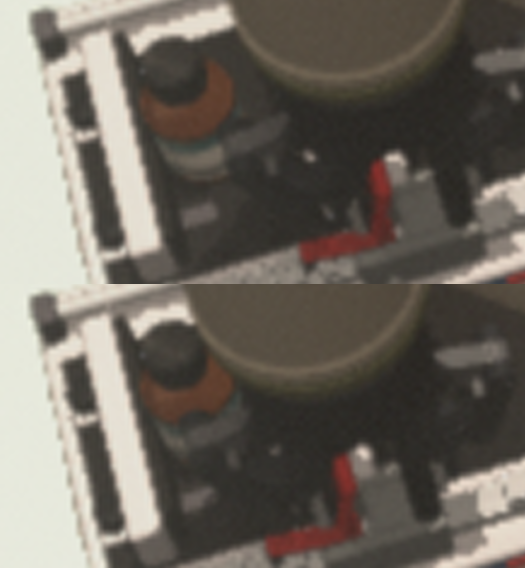

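View pics/a4w.png

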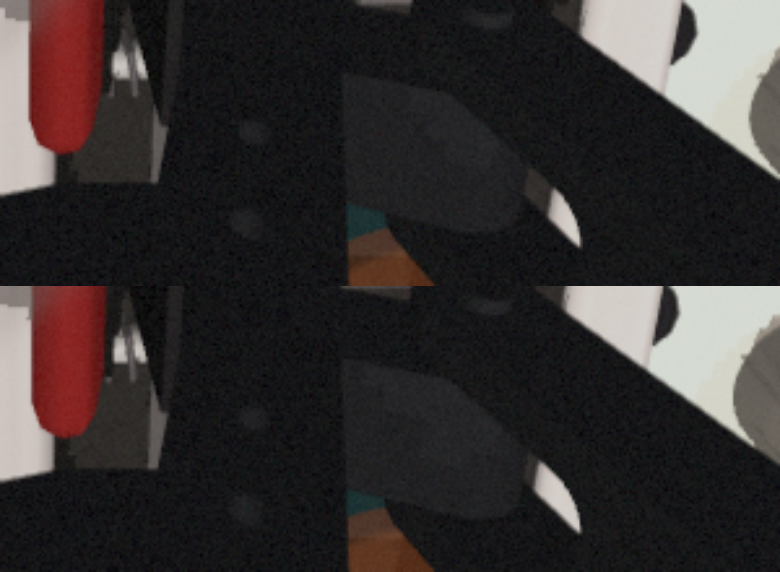

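```bash
cat > edge.py <<'E'
import cv2,sys,numpy as np
for n in sys.argv[1:]:
    g=cv2.imread(f"pics/{n}.png"); g=cv2.cvtColor(g,cv2.COLOR_BGR2GRAY)
    print(n,np.round(g[424:436,368:412].mean(0)).astype(int).tolist(), "rail-fixed:",)
E
python3 edge.py w17 w18 a1wrist a2wrist a3wrist a4wrist
```

```text
w17 [50, 50, 50, 49, 47, 44, 44, 44, 45, 44, 44, 42, 45, 44, 44, 44, 43, 43, 42, 44, 44, 44, 44, 42, 42, 52, 88, 91, 90, 93, 92, 90, 90, 85, 56, 26, 19, 22, 21, 20, 19, 19, 22, 22] rail-fixed:
w18 [51, 51, 51, 48, 45, 43, 45, 44, 44, 44, 45, 45, 45, 44, 44, 44, 44, 45, 44, 45, 45, 45, 44, 45, 46, 44, 43, 51, 84, 91, 91, 93, 93, 84, 57, 28, 19, 20, 19, 20, 21, 20, 20, 20] rail-fixed:
a1wrist [50, 50, 50, 49, 47, 44, 44, 44, 44, 45, 42, 45, 44, 45, 45, 45, 44, 44, 46, 45, 44, 46, 45, 45, 44, 44, 45, 47, 68, 92, 91, 92, 92, 84, 58, 29, 18, 20, 19, 21, 19, 20, 19, 18] rail-fixed:
a2wrist [51, 50, 50, 49, 46, 44, 44, 44, 45, 44, 44, 46, 44, 45, 44, 45, 45, 45, 44, 44, 44, 44, 44, 45, 44, 45, 44, 43, 46, 62, 92, 92, 92, 85, 58, 29, 17, 21, 17, 18, 20, 19, 20, 19] rail-fixed:
a3wrist [50, 50, 49, 48, 45, 43, 43, 43, 44, 43, 44, 44, 42, 44, 45, 44, 44, 45, 43, 45, 42, 45, 45, 45, 45, 45, 44, 44, 45, 45, 65, 92, 90, 85, 55, 26, 21, 17, 18, 16, 19, 18, 21, 21] rail-fixed:
a4wrist [48, 49, 49, 49, 46, 44, 44, 43, 45, 46, 44, 44, 44, 44, 44, 42, 45, 47, 45, 44, 46, 46, 46, 46, 44, 43, 43, 44, 46, 71, 92, 92, 92, 86, 57, 29, 20, 20, 18, 20, 20, 21, 18, 19] rail-fixed:
```

Request:
play_rows([
  [-1, [0, 0.3, -0.03], [0, 0, 0]],
  [-1, [0, 0.3, -0.03], [0, 0, 0]],
])

```text
time: 23.23
position: [0.4581, 0.1731, 0.1041]
tcp_rot: [0.196, -3.134, 0.02]
force: [-2.8, -7.8, 3.6]
grip_width: 0.529
```

```bash
python3 v.py a5; python3 edge.py a5wrist
```

```text
t 23.23 xs -77.7 ys 104.5 z 104.1 yaw-rel -3.163 tilt [-0.001 -0.013] Fs [-3.9 -7.3  3.6] gw 0.529
a5wrist [39, 46, 50, 48, 45, 42, 44, 44, 45, 46, 45, 45, 46, 44, 44, 44, 46, 44, 43, 45, 44, 44, 46, 46, 44, 44, 45, 46, 44, 51, 91, 92, 91, 86, 57, 29, 20, 20, 21, 21, 20, 19, 19, 20] rail-fixed:
```

Request:
play_rows([
  [-1, [0, 0.3, 0], [0, 0, 0]],
  [-1, [0, 0.3, 0], [0, 0, 0]],
])

```text
time: 23.55
position: [0.4579, 0.175, 0.104]
tcp_rot: [0.191, -3.133, 0.029]
force: [-5.4, -9.6, 10.9]
grip_width: 0.53
```

```bash
python3 v.py a6; python3 edge.py a6wrist; python3 - <<'E'
import cv2,numpy as np
cv2.imwrite("pics/a6z.png",np.vstack([cv2.resize(cv2.imread(f"pics/a{i}scene.png")[270:540,60:560],None,fx=1.05,fy=1.05) for i in (4,6)]))
E
```

```text
t 23.55 xs -77.6 ys 106.4 z 104.0 yaw-rel -3.166 tilt [-0.002 -0.019] Fs [-6.8 -8.7 10.9] gw 0.53
a6wrist [37, 38, 40, 44, 46, 45, 46, 45, 45, 46, 44, 44, 44, 44, 45, 44, 45, 44, 45, 46, 45, 44, 44, 43, 45, 45, 47, 67, 92, 91, 92, 93, 89, 84, 57, 28, 20, 23, 19, 20, 17, 19, 21, 22] rail-fixed:
```

View pics/a6z.png

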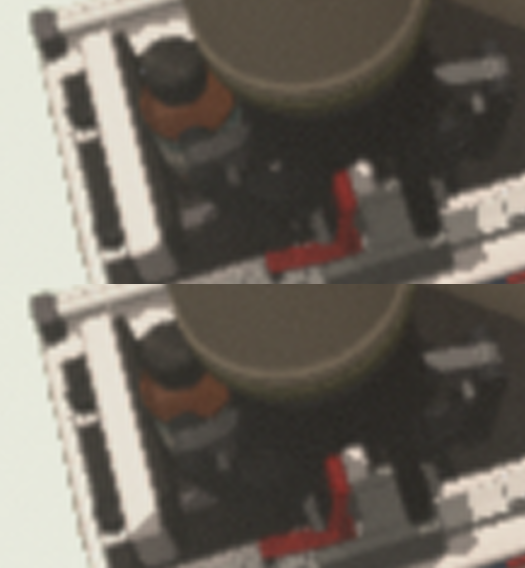

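The cushion edge in the wrist view shifted back (col 397.5 to 395.3) and the bottle's cap moved about 1 px toward the bar, so the cushion now bears on it. I'll release the lever.

Request:
play_rows([
  [1, [0, 0, 0], [0, 0, 0]],
  [1, [0, 0, 0], [0, 0, 0]],
  [1, [0, 0, 0], [0, 0, 0]],
  [1, [0, 0, 0], [-0.018, -0.005, -0.024]],
  [1, [0, 0, 0], [0, 0, 0]],
])

```text
time: 24.12
position: [0.459, 0.1695, 0.1031]
tcp_rot: [-0.225, 3.132, -0.015]
force: [0.6, -0.5, -0.6]
grip_width: 1.001
```

```bash
python3 v.py b1
```

```text
t 24.12 xs -77.3 ys 100.8 z 103.1 yaw-rel -3.145 tilt [ 0.003 -0.009] Fs [ 0.5 -0.6 -0.6] gw 1.001
```

View pics/b1wrist.png

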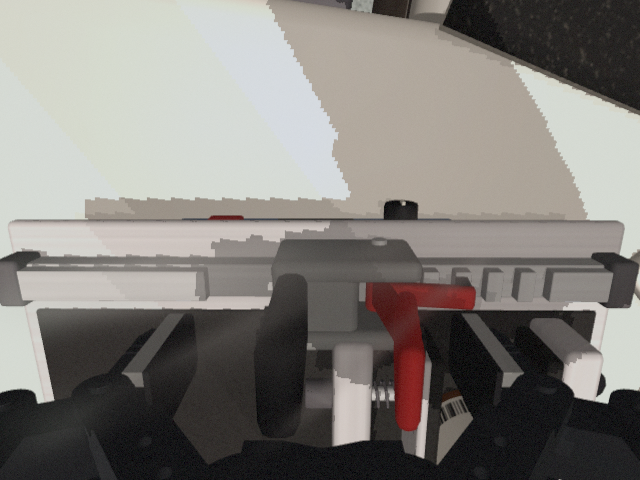

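View pics/b1scene.png

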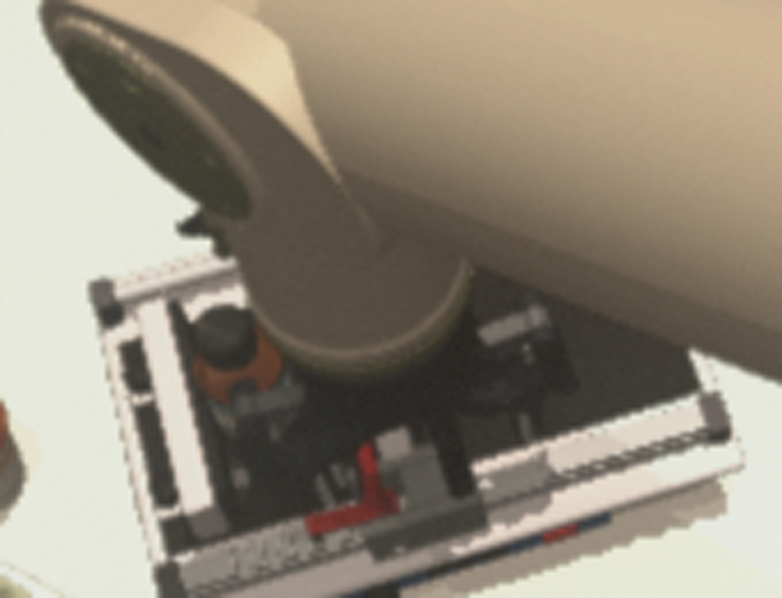

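The lever is now half back (outer edge at col ~424, against 432 released and 380 squeezed), so the catch is riding between notches. I'll close the gap to the palm post and push on gently.

Request:
play_rows([
  [1, [0, 1.0, 0], [-0.004, 0, 0]],
  [1, [0, 1.0, 0], [-0.004, 0, 0]],
  [1, [0, 0, 0], [0, 0, 0]],
])

```text
time: 24.52
position: [0.456, 0.1917, 0.1033]
tcp_rot: [-0.22, 3.132, -0.003]
force: [-0.3, 0.4, 0.0]
grip_width: 1.0
```

```bash
python3 v.py b2
```

```text
t 24.52 xs -77.1 ys 123.2 z 103.3 yaw-rel -3.148 tilt [ 0.002 -0.002] Fs [-0.2  0.5  0. ] gw 1.0
```

View pics/b2wrist.png

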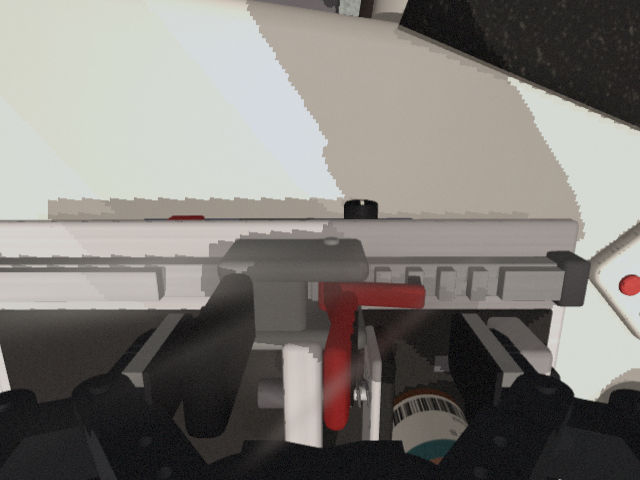

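Request:
play_rows([
  [1, [0, 0.4, 0], [0, 0, 0]],
  [1, [0, 0.3, 0], [0, 0, 0]],
])

```text
time: 24.83
position: [0.4557, 0.195, 0.1028]
tcp_rot: [-0.215, 3.133, -0.01]
force: [-1.2, -10.4, 7.1]
grip_width: 1.001
```

Request:
play_rows([
  [1, [0, 0.3, 0], [0, 0, 0]],
  [1, [0, 0.3, 0], [0, 0, 0]],
])

```text
time: 25.0
position: [0.4558, 0.1952, 0.1023]
tcp_rot: [0.207, -3.134, 0.025]
force: [-0.6, -11.0, 6.4]
grip_width: 0.998
```

```bash
python3 v.py b3
```

```text
t 25.0 xs -76.7 ys 126.7 z 102.3 yaw-rel -3.156 tilt [ 0.    -0.016] Fs [ -2.2 -10.7   6.4] gw 0.998
```

View pics/b3wrist.png

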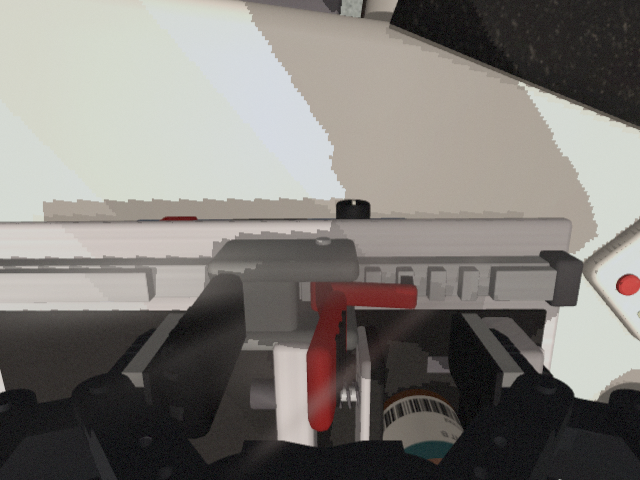

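Request:
play_rows([
  [1, [0, 0.5, -0.03], [-0.012, 0, 0]],
  [1, [0, 0.5, 0], [-0.006, 0, 0]],
])

```text
time: 25.32
position: [0.4559, 0.1978, 0.1022]
tcp_rot: [0.196, -3.132, 0.014]
force: [-2.3, -13.8, 6.8]
grip_width: 0.999
```

Request:
play_rows([
  [1, [0, 0.6, 0], [-0.006, 0, 0]],
  [1, [0, 0.6, 0], [-0.006, 0, 0]],
])

```text
time: 25.48
position: [0.456, 0.2009, 0.1017]
tcp_rot: [0.182, -3.13, 0.016]
force: [-2.5, -16.6, 8.3]
grip_width: 1.001
```

```bash
python3 v.py b4
```

```text
t 25.48 xs -75.7 ys 132.3 z 101.7 yaw-rel -3.172 tilt [-0.006 -0.011] Fs [ -4.9 -16.1   8.3] gw 1.001
```

View pics/b4wrist.png

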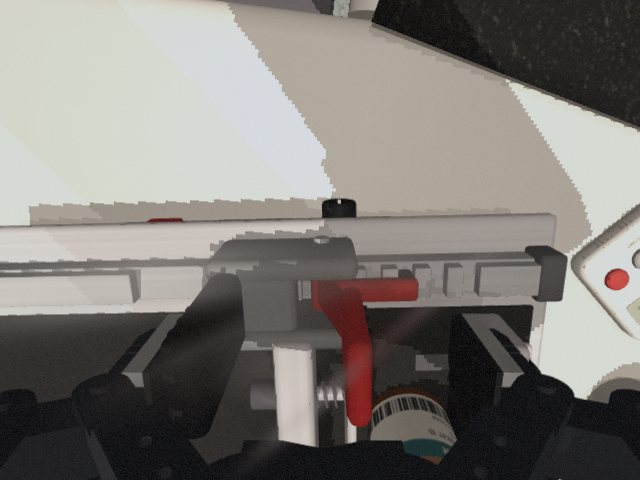

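The lever has swung out (outer edge col 336 to 371), so the catch dropped. One more gentle push will check that it's fully seated.

Request:
play_rows([
  [1, [0, 0.6, -0.03], [-0.006, 0, -0.02]],
  [1, [0, 0.6, 0], [-0.006, 0, -0.01]],
])

```text
time: 25.8
position: [0.4551, 0.2034, 0.101]
tcp_rot: [0.216, -3.123, 0.021]
force: [-2.9, -26.5, 16.0]
grip_width: 0.999
```

```bash
python3 v.py b5
```

```text
t 25.8 xs -76.3 ys 134.9 z 101.0 yaw-rel -3.15 tilt [-0.01  -0.014] Fs [ -6.7 -25.8  16. ] gw 0.999
```

View pics/b5wrist.png

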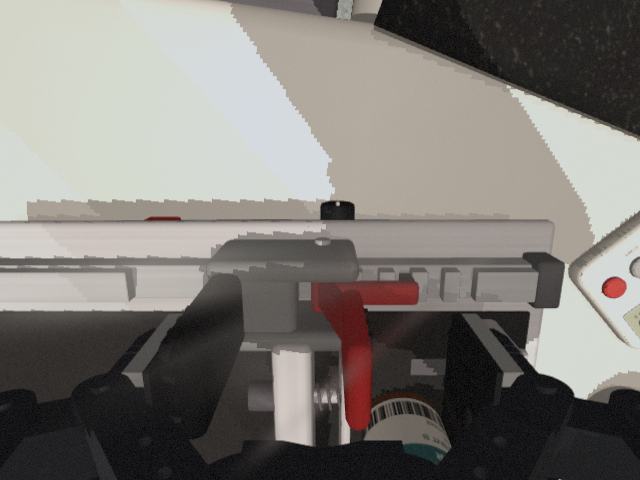

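It met a hard stop at 26 N about 2 mm further on, which is the notch's end, so the catch is in. I'll back off to centre and lift away.

Request:
play_rows([
  [1, [0, -0.8, 0], [0, 0, 0]],
  [1, [0, -0.6, 0], [0, 0, 0]],
  [1, [0, 0, 0], [0, 0, 0]],
])

```text
time: 26.2
position: [0.4577, 0.1867, 0.101]
tcp_rot: [0.209, -3.123, 0.025]
force: [-0.1, -0.5, 0.4]
grip_width: 1.0
```

```bash
python3 v.py b6
```

```text
t 26.2 xs -76.1 ys 118.0 z 101.0 yaw-rel -3.154 tilt [-0.01  -0.017] Fs [-0.1 -0.5  0.4] gw 1.0
```

View pics/b6wrist.png

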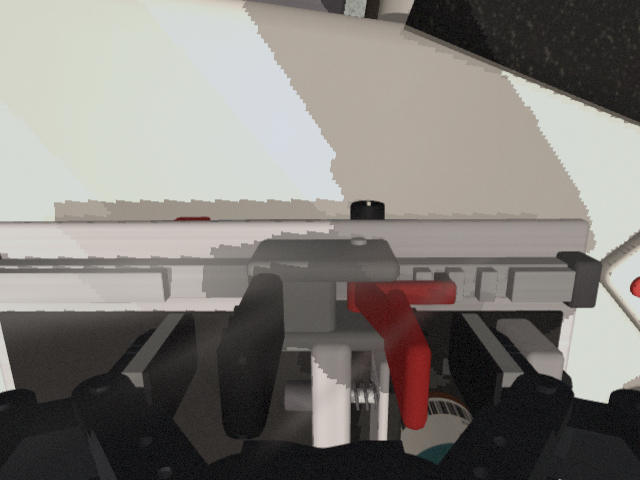

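The lever is back at its full released width (208 px at this height, 207 expected) and both pads are clear. I'll lift.

Request:
play_rows([
  [1, [0, 0, -2], [0, 0, 0]],
  [1, [0, 0, -3], [0, 0, 0]],
  [1, [0, 0, -3.5], [0, 0, 0]],
  [1, [0, 0, -3.5], [0, 0, 0]],
  [1, [0, 0, -1], [0, 0, 0]],
  [1, [0, 0, 0], [0, 0, 0]],
])

```text
time: 26.85
position: [0.4554, 0.1952, 0.2351]
tcp_rot: [0.225, -3.117, 0.016]
force: [-0.3, -0.4, -0.1]
grip_width: 0.997
```

```bash
python3 v.py b7
```

```text
t 26.85 xs -77.2 ys 126.7 z 235.1 yaw-rel -3.144 tilt [-0.015 -0.012] Fs [-0.4 -0.4 -0.1] gw 0.997
```

View pics/b7wrist.png

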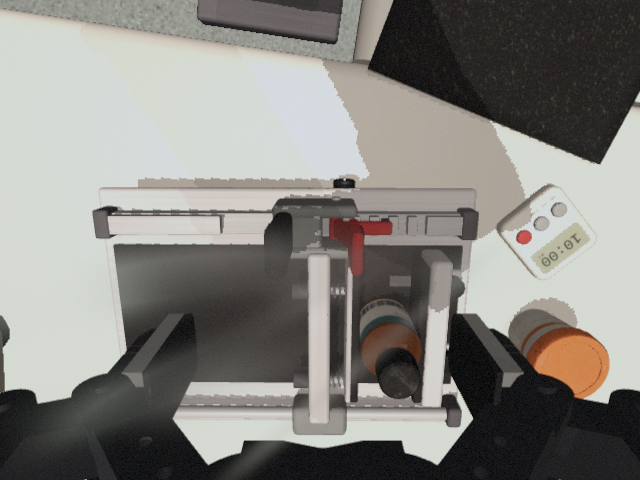

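View pics/b7scene.png

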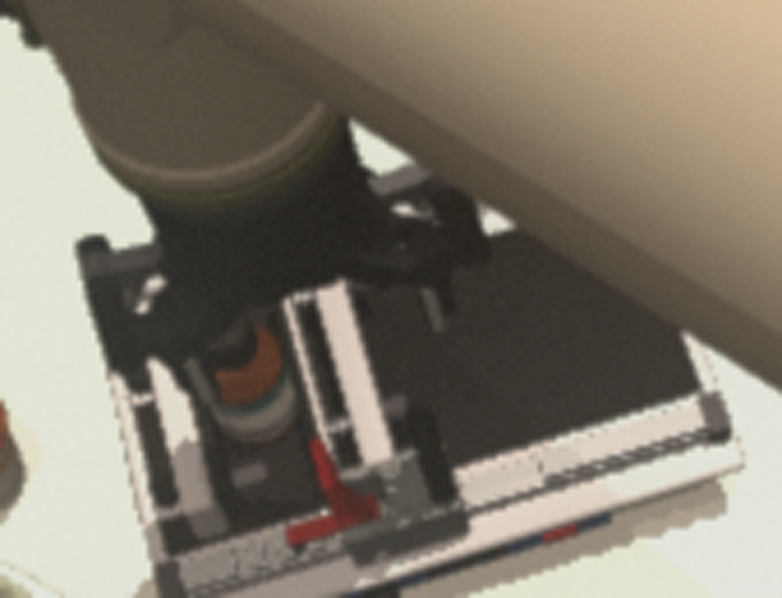

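Request:
play_rows([
  [1, [0, -3.5, -0.5], [0, 0, 0]],
  [1, [0, -3.5, -0.5], [0, 0, 0]],
  [1, [0, -3.5, 0], [0, 0, 0]],
  [1, [0, -3.5, 0], [0, 0, 0]],
  [1, [0, -3.5, 0], [0, 0, 0]],
  [1, [0, -3.5, 0], [0, 0, 0]],
  [1, [0, 0, 0], [0, 0, 0]],
])

```text
time: 27.58
position: [0.4795, -0.0194, 0.2315]
tcp_rot: [0.244, -3.094, 0.013]
force: [-0.1, -0.5, -0.8]
grip_width: 0.999
```

```bash
python3 v.py b8; python3 - <<'E'
from h import *
ds=[vision.get_image(n) for n in ["scene","top"]]
for q in ["bottle_mid","grip","cushion_face","back_face","red_cap","dropper","cup_orange","cup_teal","timer"]:
    r=[nets.mark_of(n,q) for n in ["scene","top"]]
    for d,x in zip(ds,r):
        z={"bottle_mid":.1005,"grip":.13,"cushion_face":.072,"back_face":.072}.get(q,0)
        if x:
            w=atz(d,x[0]["pixel"],z); print(q,round(x[0]["confidence"],2),np.round(x[0]["pixel"],1),w.round(3),"xs %.1f ys %.1f"%((w[:2]@EX-X0)*1e3,w[:2]@EY*1e3))
for n,d in zip("st",ds): cv2.imwrite(f"pics/fin{n}.png",d["img"][:,:,::-1])
E
```

```text
t 27.58 xs -84.6 ys -89.1 z 231.5 yaw-rel -3.131 tilt [-0.037 -0.011] Fs [-0.2 -0.5 -0.8] gw 0.999
bottle_mid 0.8 [249.8 221.8] [0.528 0.252 0.101] xs 3.2 ys 172.2
bottle_mid 0.69 [236.1 235.2] [0.519 0.253 0.101] xs -6.2 ys 174.6
grip 0.77 [267.7 252.7] [0.459 0.187 0.13 ] xs -74.5 ys 118.0
grip 0.67 [257.2 255.4] [0.455 0.191 0.13 ] xs -78.5 ys 122.6
cushion_face 0.5 [250.  235.8] [0.537 0.225 0.072] xs 7.6 ys 144.6
cushion_face 0.77 [232.8 245.3] [0.532 0.228 0.072] xs 3.5 ys 147.7
back_face 0.71 [258.2 216.8] [0.524 0.269 0.072] xs 1.8 ys 190.1
back_face 0.81 [236.6 233.8] [0.521 0.261 0.072] xs -2.6 ys 182.4
red_cap 0.75 [260.1 415.4] [ 0.465 -0.19   0.   ] xs -123.9 ys -255.8
red_cap 0.47 [259.7 382.6] [ 0.458 -0.183  0.   ] xs -129.4 ys -247.8
dropper 0.61 [258.8 453.9] [ 0.451 -0.282  0.   ] xs -151.3 ys -345.0
dropper 0.56 [231.5 267.1] [0.546 0.17  0.   ] xs 9.1 ys 88.8
cup_orange 0.94 [276.1 164.9] [0.536 0.408 0.   ] xs 34.1 ys 325.6
cup_orange 0.8 [233.9 189.7] [0.539 0.407 0.   ] xs 36.7 ys 323.6
cup_teal 0.87 [235.4 158.4] [0.651 0.422 0.   ] xs 149.2 ys 322.4
cup_teal 0.71 [202.4 187.4] [0.637 0.417 0.   ] xs 135.3 ys 319.2
timer 0.8 [311.9 171.4] [ 0.444  0.395 -0.   ] xs -59.2 ys 326.4
timer 0.74 [264.6 192.8] [0.445 0.394 0.   ] xs -58.1 ys 325.3
```

View pics/b8scene.png

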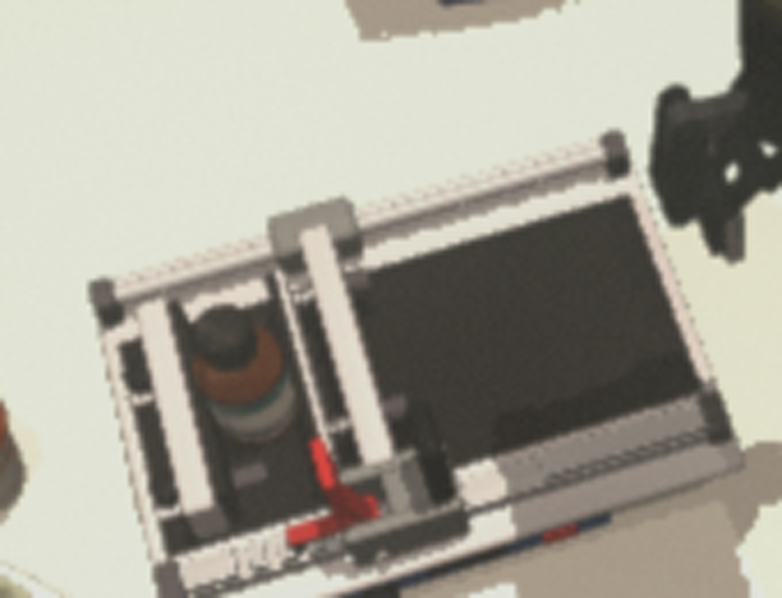

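View pics/b8wrist.png

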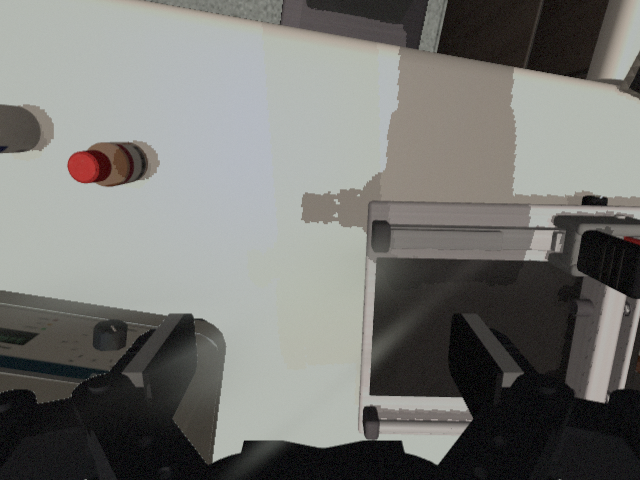

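View pics/fins.png

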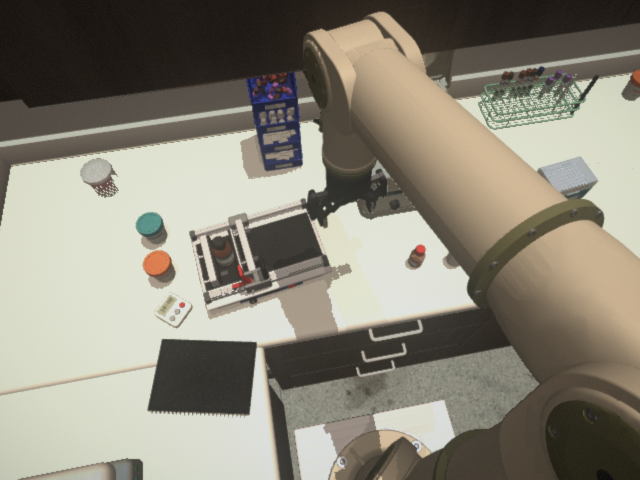

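```bash
python3 - <<'E'
from h import *
d=vision.get_image("wrist")
def cam(pos,rv):
    T=np.eye(4);T[:3,:3]=Ro.from_rotvec(rv).as_matrix();T[:3,3]=pos;C=T@d["mount"]
    return dict(mtx=d["mtx"],R=C[:3,:3].T,t=-C[:3,:3].T@C[:3,3])
F=dict(w16=([.4679,.0995,.1131],[-.231,3.131,-.006]),b1wrist=([.459,.1695,.1031],[-.225,3.132,-.015]),b6wrist=([.4577,.1867,.101],[.209,-3.123,.025]),w17=([.4684,.101,.1042],[-.226,3.127,-.001]))
for n,(p,r) in F.items():
    im=cv2.imread(f"pics/{n}.png"); c=cam(p,r)
    hsv=cv2.cvtColor(im,cv2.COLOR_BGR2HSV); m=((hsv[...,0]<8)|(hsv[...,0]>172))&(hsv[...,1]>150)&(hsv[...,2]>70)
    m[:240]=0
    ys,xs=np.where(m); 
    out=[]
    for row in range(330,max(ys),6):
        k=xs[ys==row]; k=k[(k>300)]
        if len(k): out.append((row,k.min(),k.max()))
    # lever outer edge at near end, z=.148; vs pivot end red finger edge (right tip of rail arm)
    row,a,b=out[-3]
    top=xs[(ys<315)]
    w=atz(c,[row,b],.148)[:2]; t=atz(c,[295,top.max()],.10)[:2]
    print(n,"lever row",row,a,b,"ys %.1f"%(w@EY*1e3),"arm tip col",top.max(),"ys %.1f"%(t@EY*1e3),"diff %.1f"%((w-t)@EY*1e3))
a=[cv2.imread(f"pics/{n}.png")[230:450,200:480] for n in ("w16","b6wrist")]
cv2.imwrite("pics/cmp.png",cv2.resize(np.hstack(a),None,fx=1.4,fy=1.4))
E
```

```text
w16 lever row 396 407 430 ys 61.8 arm tip col 452 ys 81.0 diff -19.2
b1wrist lever row 414 395 419 ys 127.1 arm tip col 474 ys 156.3 diff -29.2
b6wrist lever row 414 401 426 ys 145.8 arm tip col 639 ys 231.4 diff -85.7
w17 lever row 414 353 377 ys 46.5 arm tip col 459 ys 82.2 diff -35.6
```

View pics/cmp.png

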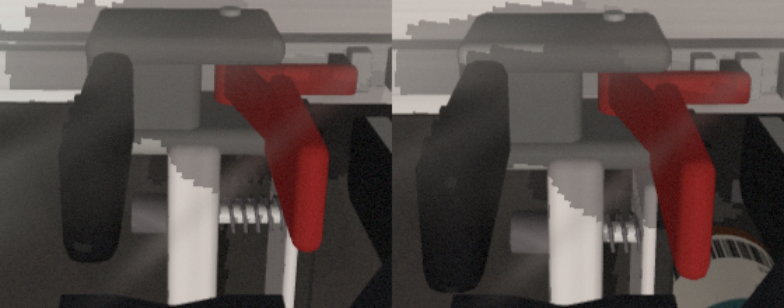

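```bash
python3 - <<'E'
from h import *
d=vision.get_image("wrist")
def cam(pos,rv):
    T=np.eye(4);T[:3,:3]=Ro.from_rotvec(rv).as_matrix();T[:3,3]=pos;C=T@d["mount"]
    return dict(mtx=d["mtx"],R=C[:3,:3].T,t=-C[:3,:3].T@C[:3,3])
F=dict(w14=([.4663,.101,.1513],[-.23,3.132,-.004]),w16=([.4679,.0995,.1131],[-.231,3.131,-.006]),w17=([.4684,.101,.1042],[-.226,3.127,-.001]),
b1wrist=([.459,.1695,.1031],[-.225,3.132,-.015]),b2wrist=([.456,.1917,.1033],[-.22,3.132,-.003]),b4wrist=([.456,.2009,.1017],[.182,-3.13,.016]),b5wrist=([.4551,.2034,.101],[.216,-3.123,.021]),b6wrist=([.4577,.1867,.101],[.209,-3.123,.025]),
w13=([.4648,.1194,.1861],[-.271,3.124,.013]),b7wrist=([.4554,.1952,.2351],[.225,-3.117,.016]))
for n,(p,r) in F.items():
    im=cv2.imread(f"pics/{n}.png"); c=cam(p,r)
    hsv=cv2.cvtColor(im,cv2.COLOR_BGR2HSV); m=(((hsv[...,0]<6)|(hsv[...,0]>174))&(hsv[...,1]>140)&(hsv[...,2]>60)).astype(np.uint8)
    m[:225]=0
    k,l,stt,_=cv2.connectedComponentsWithStats(m); i=1+np.argmax(stt[1:,4]); ys,xs=np.where(l==i)
    bot=ys.max(); tiprow=None
    # arm tip: max col in upper part
    up=ys<ys.min()+0.2*(bot-ys.min()); tip=xs[up].max(); tr=ys[up][xs[up]>tip-3].mean()
    row=int(bot-0.15*(bot-ys.min())); b=xs[ys==row].max(); bl=xs[ys==row].min()
    W=lambda p,z: atz(c,p,z)[:2]@EY*1e3
    print(n,"lever row",row,bl,b,"tip",round(tr),tip,"lever ys %.1f tip ys %.1f diff %.1f"%(W([row,b],.148),W([tr,tip],.10),W([row,b],.148)-W([tr,tip],.10)))
E
```

```text
w14 lever row 331 373 391 tip 291 394 lever ys 57.8 tip ys 66.7 diff -8.9
w16 lever row 389 405 430 tip 283 444 lever ys 61.6 tip ys 77.4 diff -15.8
w17 lever row 407 353 378 tip 300 459 lever ys 46.7 tip ys 82.4 diff -35.6
b1wrist lever row 407 395 420 tip 296 475 lever ys 127.2 tip ys 156.7 diff -29.4
b2wrist lever row 368 323 346 tip 294 424 lever ys 129.5 tip ys 160.6 diff -31.1
b4wrist lever row 404 346 371 tip 290 417 lever ys 145.5 tip ys 166.9 diff -21.4
b5wrist lever row 408 345 370 tip 293 417 lever ys 147.9 tip ys 169.1 diff -21.2
b6wrist lever row 407 399 427 tip 287 440 lever ys 145.9 tip ys 160.3 diff -14.4
w13 lever row 243 342 376 tip 236 373 lever ys 73.7 tip ys 78.8 diff -5.1
b7wrist lever row 244 354 360 tip 227 360 lever ys 147.0 tip ys 150.6 diff -3.7
```

```bash
python3 - <<'E'
from h import *
st(); print(ctrl.job_done())
E
```

```text
t 28.83 xs -83.1 ys -80.5 z 234.0 yaw-rel -3.12 tilt [-0.033 -0.01 ] Fs [ 0.6  0.1 -0.5] gw 0.996
the job is handed in; nothing more can be done
None
```

The black-capped bottle is standing upright on the mat, held between the back bar and the clamp bar's cushion. I handed the job in at 28.8 s with the gripper open and touching nothing.

**What I did**
- I gripped the bottle by its cap and set it down about 2 mm from the back bar, then let go.
- I squeezed the clamp grip and slid the bar up with it held until the cushion just bore on the bottle.
- I let the lever go; the catch rode on the rail. I then pushed on the palm post for about 5 mm until the catch dropped.

**Last checks**
- **Catch:** a further push met a hard stop at about 26 N, which is the notch's end. The lever's position matches the fully released one to within about 1 mm.
- **Cushion:** it is compressed by roughly 6 mm of its 20 mm, estimated from the pictures, so about 3–4 N on the bottle.
- **Bystanders:** the cups, timer and red-capped bottle read within about 1.5 cm of where they were. I only confirmed the dropper in the scene camera, because the top camera put its mark on the shaker.

**What disagreed or went less well**
- **Bottle against the back bar:** no picture shows the contact directly. I infer it from the cushion force and from positions good to a few mm; the network's mark for the back bar ran 4–12 mm off what I measured.
- **First squeeze:** the pads sat too high on the post, so I reopened and gripped lower before sliding the bar. That moved the parked bar about 4 mm.
- **Setting down:** the bottle first brushed the back bar with about 3.5 N. It was then pressed on the mat with about 25 N before I eased off.

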